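Put the lathe faceplates away in the two-tier caddy

ROBOT

A 6-joint arm with a two-finger parallel gripper is mounted at the origin on the work surface. World frame = base frame: x ahead of the robot, y to its left, z up, the work surface at z = 0. Lengths are in mm, angles in rad, forces in N, time in s.
With the tool pointing down it reaches from about 325 to 900 mm from the base axis. Payload 6.1 kg.
Tool frame: the origin (TCP) lies at the very end of the fingers, on their centre line; the grasp point (between the pads) lies 19 mm behind it; z points along the fingers, y is the direction in which the jaws open and shut (so a half turn about z gives the same grasp; the last joint's range is limited). The gripper opens to 85 mm and grips with 20 to 120 N. Pads are 22 mm wide; open, the fingers measure 114 mm over their backs; the gripper's body (76 mm by 85 mm) begins 54 mm behind the grasp point. The pads swing forward as they close: fully open they stand 13 mm farther back than shut.
Start: joints at [1.172, 0.22, 1.526, -0, 1.395, -0.126], TCP at [168.392, 601.88, 231.3] pointing down, gripper open.
Joint ranges: [-2.98, 2.98], [-0.91, 2.08], [0.09, 2.57], [-1.24, 4.39], [0.2, 2.65], [-2.68, 2.68]. Speed limits (rad/s): [2.57, 2.57, 3.01, 3.14, 3.14, 3.14].

INTERFACE

Orientations are given as a 3x3 rotation matrix whose columns are the frame's x, y, z axes.
In Python, from bench import arm gives the robot as it stands. The module is installed in compiled form; this text tells all that it offers.
- The arm moves only by the tool play_rows, never from a script. Its argument "series" is a list of rows, each an object with "travel": the shift along the tool's x, y, z scaled (see below), a list of three; "twist": the turn about the tool's z scaled (see below); "fingers": the opening, from -1 (shut) to 1 (fully open), so that 0 is half open. A call has 1 to 8 rows; each row is the pose to reach, as a shift and turn from the pose commanded when the call began, along the tool's axes at that moment; what a row does not reach only later rows make up. The controller multiplies each number of a shift by 0.8 m and each number of a turn by pi/2 rad. A row lasts 1/10 s, in which the tool goes at most 50 mm and 8.59 degrees, less where a joint would pass 70% of its speed; a pose out of reach is approached as far as the arm can. A call with a number of a shift or a turn outside -1 to 1 is refused whole. A call with a gripper value outside its range is refused whole. The fingers move at their own pace and stop on an object; "newtons" is the grip in N (left out, the last holds). Time passes only in rows, so rows that repeat a pose let the fingers close. It gives the time, the measured TCP pose, the force and the opening at its end, in the units of the state.
- arm.observe(): the state, without advancing time (a new reading comes with each control period).
- arm.read_camera(name): name is "side" or "top"; returns a dict with "pixels" (420x560x3 uint8, red, green, blue), "camera_matrix" (3x3 intrinsics, pixels), "rvec" (rotation vector, rad) and "tvec" (3), from world to camera coordinates, as OpenCV has them. Camera axes: x right, y down, z forward; pixel columns grow to the right and rows downward; lengths in mm; the calibration is good to about 2 mm. A picture is of the moment at which its call begins. There is no depth.
- arm.finish_job(): hands the job in, once; it reports no verdict.
The state is a dict: "time": time; "q": joint angles; "joint_vel": joint speeds; "tau": joint torques, N m; "eef_pos": TCP position; "eef_rot": TCP orientation; "wrist_force": force on the tool from outside, world axes, zero at the start; "torque": the same for the moment, N m; "grip_width": opening from 0.0 (shut) to 1.0 (fully open).
Only numpy, scipy, OpenCV 4.12 (cv2) and the standard library are available. Lean on these libraries where they do the work, as an engineer would, in place of code of your own. Each camera call takes 0.05 s, during which the arm holds its last target.

TASK

Put the lathe's three faceplates away in the two-tier caddy: the large and the middle one lie flat in the bottom nests that fit them, the lift-off tray sits fully down over them with all four corner posts through its holes, and the smallest lies flat in the tray's open bay. The belt pulley and the square flanged bearing look similar but do not belong there; leave them where they are.

Things in the scene. Friction and masses are not known exactly. Their poses are not given: they have to be found in the camera images.
- plate_large: the large of three plain steel lathe faceplates: a round disc 92 mm across and 9 mm thick with a ring of screw holes, lying face down; in its middle a round hub 40 mm across (grip it there), its top 42 mm above the underside. Origin: centre of the underside; z points up; round, so yaw does not matter. 0.7 kg, give or take a fifth.
- plate_middle: the middle of three plain steel lathe faceplates: a round disc 72 mm across and 9 mm thick with a ring of screw holes, lying face down; in its middle a round hub 40 mm across (grip it there), its top 42 mm above the underside. Origin: centre of the underside; z points up; round, so yaw does not matter. 0.5 kg, give or take a fifth.
- plate_small: the small of three plain steel lathe faceplates: a round disc 56 mm across and 9 mm thick with a ring of screw holes, lying face down; in its middle a round hub 40 mm across (grip it there), its top 42 mm above the underside. Origin: centre of the underside; z points up; round, so yaw does not matter. 0.35 kg, give or take a fifth.
- pulley: look-alike: plain steel V-belt pulley, round, 74 mm across, thick rim 22 mm high with a groove round its edge, sunk web with four large holes, hub 28 mm across and 38 mm high. Not a faceplate. Origin: centre of the underside.
- flange: look-alike: plain steel flanged bearing, square foot 74 x 74 mm and 12 mm thick with a bolt hole in each corner and a round housing on it, 40 mm high in all. Not a faceplate. Origin: centre of the underside.
- caddy: caddy's bottom tier, fixed: wooden board 300 (x) x 160 (y) x 12 mm thick; a corner post at each x = +-132, y = +-62: wooden dowel 16 mm thick up to a shoulder 60 mm above the bench, on it a steel pin 8 mm thick up to 78 mm (last 6 mm tapered to 3 mm). The tray rests on the four shoulders. Origin: centre of the board's underside, on the bench; x along the long side, z up.
- nest_large: nest for the large faceplate: light plywood board 120 x 120 x 8 mm, fixed on one half of the caddy's bottom board, with a round through hole 108 mm across in its middle; the faceplate lies in the hole, on the bottom board. Origin: centre of the hole at its lower end, 12 mm above the bench (top of the bottom board); nest top 20 mm above the bench.
- nest_middle: nest for the middle faceplate: light plywood board 120 x 120 x 8 mm, fixed on one half of the caddy's bottom board, with a round through hole 88 mm across in its middle; the faceplate lies in the hole, on the bottom board. Origin: centre of the hole at its lower end, 12 mm above the bench (top of the bottom board); nest top 20 mm above the bench.
- tray: loose 0.5 kg (+-20%) tray, origin mid-underside, z up: floor 300 (x) x 160 (y) x 8 mm, a 15 mm hole at each x = +-132, y = +-62; rim 6 mm thick, top at z = 28. Handle across the middle: wooden rail 12 (x) x 96 (y) mm, z = 68 to 86, open slot below. +x side: one open bay, x = 6 to 144, y = -74 to 74, floor z = 8; -x side: three cells under 50 mm wide with screws. Fits the posts either way round.
There are look-alikes about, which are no part of the job. Leave any yellow look-alike of the plate_middle alone.

How it is judged:
By the outcome, as a careful person would: the job done as asked, in the order asked, and still so for the second after the job is handed in, with the robot touching nothing.
It also fails if it takes over 112 s, if anything falls off the work surface, if the arm or the gripper's body presses on something with over 40 N, if the wrist force passes 120 N, or if a joint passes its speed limit or range.

## Working session

There is one attempt and no reset: what is moved stays moved. The work goes in short steps, Python scripts to look and compute and a tool call to move; the robot and the scene stay as the last step left them, time stands still between calls to the robot, and variables do not carry over. Pictures are saved under pics/ and viewed, and the job is handed in when it is done.

Besides the shell and the picture viewer there is one more tool, called as name(argument=value, ...), one argument or row to a line, values as JSON. play_rows: Moves the arm, as the interface text tells. Shifts and turns lie within -1 to 1; 1 stands for 0.8 m of shift or pi/2 rad of turn. Its arguments: {"type":"object","properties":{"series":{"type":"array","items":{"type":"object","properties":{"travel":{"type":"array","items":{"type":"number","minimum":-1,"maximum":1}},"twist":{"type":"number","minimum":-1,"maximum":1},"fingers":{"type":"number"}}}},"newtons":{"type":"number"}},"required":["series"]}

```bash
mkdir -p pics; cat > h.py <<'E'
import numpy as np, cv2
from bench import arm
def snap(name,fn):
    d=arm.read_camera(name); cv2.imwrite('pics/'+fn+'.png',cv2.cvtColor(d['pixels'],cv2.COLOR_RGB2BGR))
    np.savez('pics/'+fn+'.npz',**{k:np.array(v) for k,v in d.items()}); return d
def load(fn): return dict(np.load('pics/'+fn+'.npz'))
def proj(d,P):
    return cv2.projectPoints(np.array(P,float).reshape(-1,1,3),d['rvec'].astype(float),d['tvec'].astype(float),d['camera_matrix'],None)[0].reshape(-1,2)
def back(d,uv,z):
    R=cv2.Rodrigues(d['rvec'].astype(float))[0]; C=-R.T@d['tvec'].ravel()
    r=(R.T@np.linalg.inv(d['camera_matrix'])@np.c_[np.array(uv,float).reshape(-1,2),np.ones(np.array(uv).size//2)].T).T
    return C+r*((z-C[2])/r[:,2])[:,None]
E
python3 - <<'E'
from h import *
for n in('top','side'):
    d=snap(n,n+'0'); R=cv2.Rodrigues(d['rvec'])[0]; print(n,d['camera_matrix'].round(1).tolist(),(-R.T@d['tvec'].ravel()).round(),R.round(2).tolist())
s=arm.observe(); print(s)
E
```

```text
top [[451.8, 0.0, 286.1], [0.0, 451.8, 212.2], [0.0, 0.0, 1.0]] [ 312.  -18. 1119.] [[0.0, -1.0, -0.02], [-0.98, 0.0, -0.19], [0.19, 0.02, -0.98]]
side [[446.9, 0.0, 274.7], [0.0, 446.9, 210.3], [0.0, 0.0, 1.0]] [ 339. -619.  800.] [[0.96, -0.27, 0.02], [-0.19, -0.73, -0.66], [0.19, 0.63, -0.75]]
{'time': 0.1, 'q': array([ 1.17192107e+00,  2.21155238e-01,  1.52751308e+00,  7.94879645e-06,
        1.39474936e+00, -1.26122784e-01]), 'joint_vel': array([ 6.76713425e-05, -1.67515834e-04, -2.75967010e-03,  1.02249272e-03,
       -9.47312942e-04, -5.23781264e-06]), 'tau': array([ 9.88270476e-04, -4.98236597e+01, -3.90548337e+01, -2.56341518e-04,
        5.58420026e-03, -5.02162561e-05]), 'eef_pos': array([168.15700842, 601.36397418, 230.29506103]), 'eef_rot': array([[-9.63032613e-01,  2.69383879e-01, -7.16017355e-04],
       [ 2.69384726e-01,  9.63031179e-01, -1.67871497e-03],
       [ 2.37328289e-04, -1.80954140e-03, -9.99998335e-01]]), 'wrist_force': array([-0.59711922, -0.17572496,  0.20244785]), 'torque': array([-0.01893147, -0.01685714,  0.00990276]), 'grip_width': 1.0021274025034983}
```

View pics/top0.png

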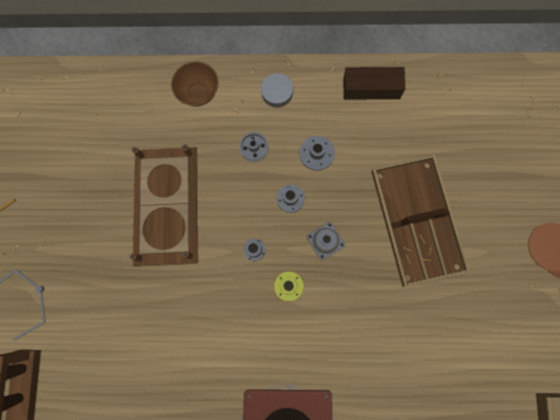

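View pics/side0.png

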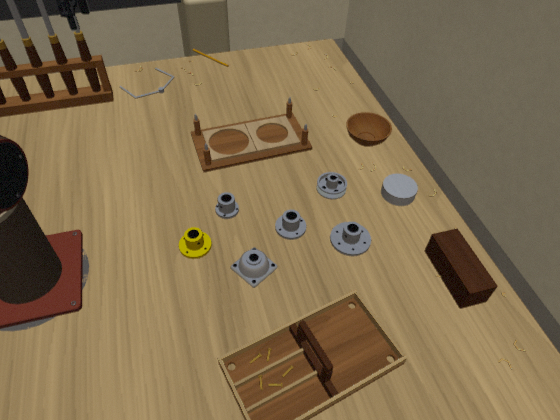

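The top view shows the large plate at about (317,153), middle (290,198), small (254,249), pulley (254,147), flange (326,240) and yellow look-alike (289,287). The caddy is at about (165,207) and the tray at about (420,220). I'll zoom in to measure them.

```bash
python3 - <<'E'
from h import *
def crop(fn,x0,y0,w,h,s,out):
    im=cv2.imread(f'pics/{fn}.png')[y0:y0+h,x0:x0+w]; cv2.imwrite(f'pics/{out}.png',cv2.resize(im,None,fx=s,fy=s,interpolation=cv2.INTER_CUBIC))
crop('top0',230,125,120,145,4,'c1'); crop('top0',120,135,100,140,4,'c2'); crop('top0',365,150,110,145,4,'c3')
E
```

```text
(no output)
```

View pics/c1.png

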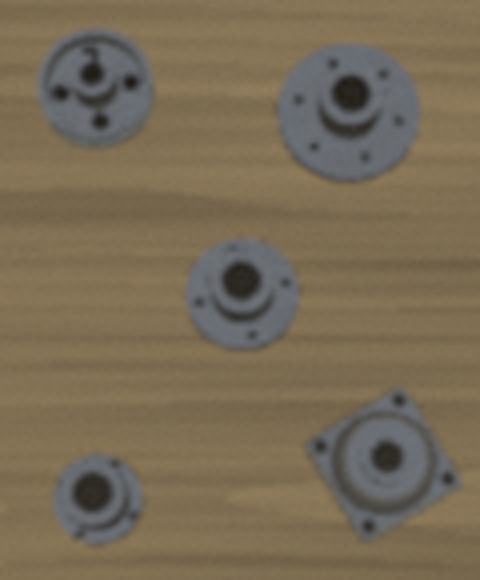

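View pics/c2.png

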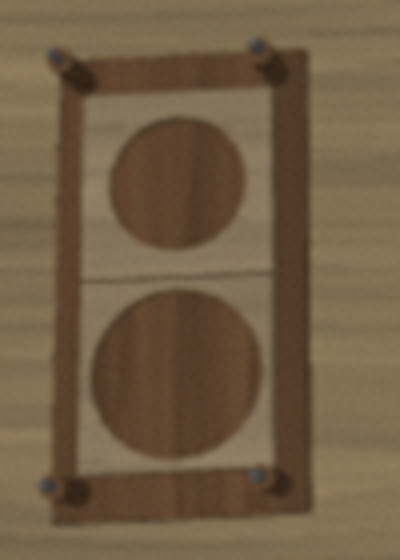

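View pics/c3.png

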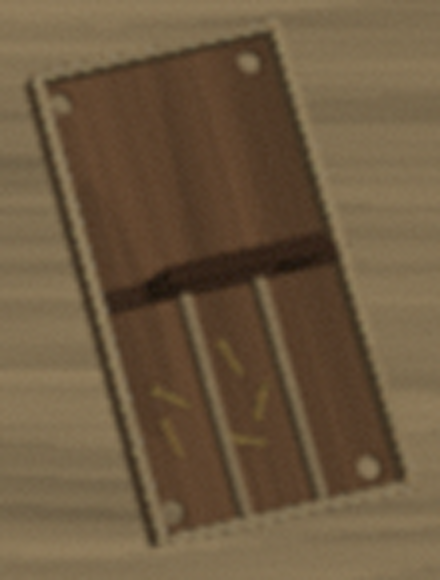

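```bash
cat >> h.py <<'E'
from scipy.optimize import least_squares
def outline(fn,uv,thr=0.2,r=30):
    d=load(fn); im=d['pixels'].astype(float); mx=im.max(2);mn=im.min(2); sat=(mx-mn)/(mx+1)
    m=((sat<thr)|(mx<45)).astype(np.uint8)
    u,v=map(int,uv); k=np.zeros_like(m); k[v-r:v+r,u-r:u+r]=m[v-r:v+r,u-r:u+r]
    k=cv2.morphologyEx(k,cv2.MORPH_CLOSE,np.ones((3,3)))
    n,l,st,c=cv2.connectedComponentsWithStats(k); i=1+np.argmax(st[1:,4]); return d,(l==i).astype(np.uint8)
def model_mask(d,xy,R,S=4):
    t=np.linspace(0,2*np.pi,60); H,W=420,560
    m=np.zeros((H,W),np.uint8)
    for r,z0,z1 in((R,0,9),(20,9,42)):
        P=[[xy[0]+r*np.cos(a),xy[1]+r*np.sin(a),z] for a in t for z in(z0,z1)]
        q=cv2.convexHull(proj(d,P).astype(np.float32)); cv2.fillPoly(m,[np.round(q*16).astype(np.int32)],1,shift=4)
    return m
def fitplate(fn,uv,R):
    d,m=outline(fn,uv); p=back(d,uv,9)[0,:2]
    # subpixel centroid matching
    def cen(k): 
        M=cv2.moments(k,True); return np.array([M['m10'],M['m01']])/M['m00'],M['m00']
    c,a=cen(m)
    for _ in range(8):
        cm,am=cen(model_mask(d,p,R)); p=p+(back(d,c,9)-back(d,cm,9))[0,:2]
    return p,a,am
E
python3 - <<'E'
from h import *
for n,t,s,R in(('L',(317,153),(350,238),46),('M',(290,198),(291,225),36),('S',(254,249),(227,206),28),('Pul',(254,147),(332,185),37)):
    for f,uv in(('top0',t),('side0',s)): p,a,am=fitplate(f,uv,R); print(n,f,p.round(1),a,am)
# caddy: pins at z=78 top (crop reading)
d=load('top0')
def un(pts,x0,y0): return (np.array(pts,float)+.5)/4-.5+[x0,y0]
pins=un([(56,57),(256,46),(48,487),(257,474)],120,135)
print(back(d,pins,77).round(1))
holes=un([(178,184),(177,374)],120,135); print('nests',back(d,holes,20).round(1))
th=un([(60,105),(248,64),(170,512),(368,468)],365,150); print('trayholes',back(d,th,8).round(1))
th=un([(37,78),(276,28),(155,543),(408,480)],365,150); print('traycorner',back(d,th,28).round(1))
E
```

```text
L top0 [681.8 -73.4] 982.0 1050.0
L side0 [682.6 -73. ] 1083.0 1199.0
M top0 [562.1  -5.2] 642.0 682.0
M side0 [561.9  -4.6] 690.0 781.0
S top0 [431.5  84. ] 405.0 443.0
S side0 [432.   84.7] 469.0 546.0
Pul top0 [698.8  90.2] 699.0 682.0
Pul side0 [697.2  90.7] 669.0 685.0
[[668.5 374.6  77. ]
 [675.  252.7  77. ]
 [407.3 361.9  77. ]
 [414.9 240.3  77. ]]
nests [[603.8 312.9  20. ]
 [482.4 307.   20. ]]
trayholes [[ 617.8 -231.9    8. ]
 [ 644.3 -351.7    8. ]
 [ 362.6 -289.1    8. ]
 [ 389.2 -410.     8. ]]
traycorner [[ 629.7 -214.4   28. ]
 [ 661.7 -364.4   28. ]
 [ 343.4 -274.5   28. ]
 [ 380.8 -426.1   28. ]]
```

```bash
python3 - <<'E'
from h import *
def crop(fn,x0,y0,w,h,s,out):
    im=cv2.imread(f'pics/{fn}.png')[y0:y0+h,x0:x0+w]; cv2.imwrite(f'pics/{out}.png',cv2.resize(im,None,fx=s,fy=s,interpolation=cv2.INTER_CUBIC))
crop('side0',185,90,130,80,6,'c4'); crop('side0',215,290,195,130,4,'c5')
E
```

```text
(no output)
```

View pics/c4.png

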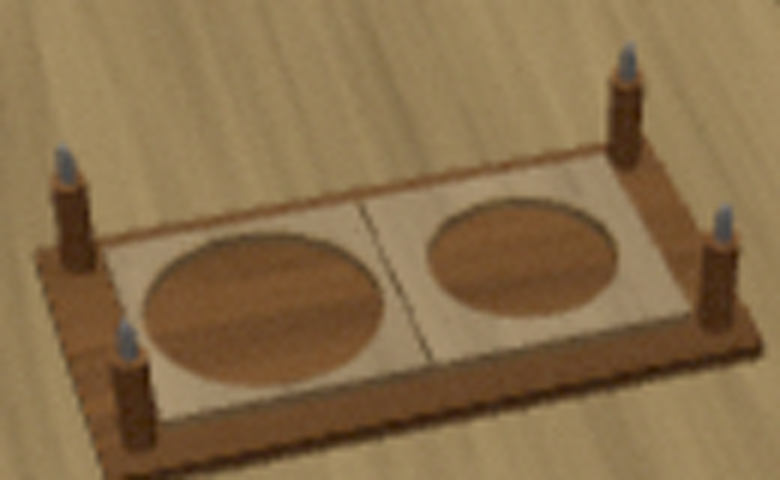

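View pics/c5.png

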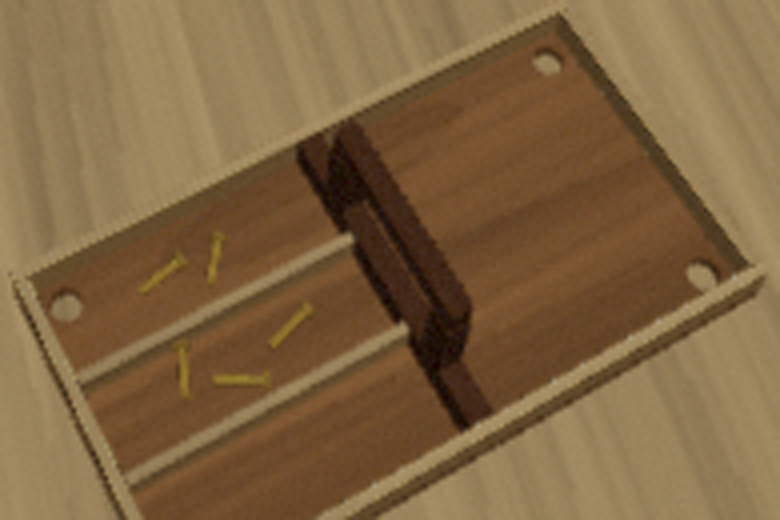

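```bash
python3 - <<'E'
from h import *
un=lambda p,x0,y0,s:(np.array(p,float)+.5)/s-.5+[x0,y0]
T=load('top0');S=load('side0')
def fit(items,x0):
    # items: cam, obj pts, uv
    def res(x,per=False):
        c,s=np.cos(x[2]),np.sin(x[2]); out=[]
        for d,o,uv in items:
            o=np.array(o,float); w=np.c_[x[0]+c*o[:,0]-s*o[:,1],x[1]+s*o[:,0]+c*o[:,1],o[:,2]]
            out.append((proj(d,w)-uv))
        return out if per else np.concatenate(out).ravel()
    r=least_squares(res,x0,loss='soft_l1'); return r.x,res(r.x,True)
# far-left, far-right, near-left, near-right
P=lambda z:[(132,62,z),(132,-62,z),(-132,62,z),(-132,-62,z)]
a=(T,P(74),un([(56,57),(256,46),(48,487),(257,474)],120,135,4))
b=(S,P(70),un([(627,62),(724,224),(65,165),(126,342)],185,90,6))
nt=(T,[(62,0,20),(-62,0,20)],un([(178,184),(177,374)],120,135,4))
ns=(S,[(62,0,20),(-62,0,20)],un([(522,257),(264,309)],185,90,6))
for it in([a],[b],[a,b],[nt],[ns]):
    x,r=fit(it,[541,307,.05]); print('caddy',x.round(4)); 
    if len(it)<3:print([q.round(1).tolist() for q in r])
h=[(132,62,8),(132,-62,8),(-132,62,8),(-132,-62,8)]
a=(T,h,un([(60,105),(248,64),(170,512),(368,468)],365,150,4))
# side holes near-left, far-left?, far-right
b=(S,[(132,62,8),(132,-62,8),(-132,62,8)],un([(548,62),(702,277),(66,306)],215,290,4))
rail=(S,[(6,48,86),(6,-48,86)],un([(352,121),(468,306)],215,290,4))
for it in([a],[b],[a,b],[rail]):
    x,r=fit(it,[503,-320,.22]); print('tray',x.round(4)); print([q.round(1).tolist() for q in r])
E
```

```text
caddy [5.421268e+02 3.083271e+02 4.990000e-02]
[[[-0.4, -0.5], [0.2, -0.4], [-0.3, 0.1], [0.5, 0.8]]]
caddy [5.430714e+02 3.077946e+02 5.100000e-02]
[[[0.1, 0.1], [0.0, -0.1], [-0.2, 0.0], [0.0, -0.0]]]
caddy [5.426430e+02 3.081512e+02 5.030000e-02]
[[[-0.4, -0.7], [0.3, -0.6], [-0.2, -0.1], [0.6, 0.5]], [[-0.0, 0.0], [-0.2, -0.1], [-0.3, -0.1], [-0.2, -0.1]]]
caddy [5.43141e+02 3.09949e+02 4.94000e-02]
[[[-0.0, -0.5], [0.0, 0.5]]]
caddy [5.434885e+02 3.084278e+02 6.330000e-02]
[[[0.4, -0.2], [-0.4, 0.2]]]
tray [ 5.036035e+02 -3.206719e+02  2.213000e-01]
[[[-0.3, -0.4], [0.1, -0.6], [0.1, 0.6], [0.1, 0.3]]]
tray [ 5.051831e+02 -3.247012e+02  2.229000e-01]
[[[0.0, 0.2], [0.2, -0.2], [-0.3, -0.0]]]
tray [ 5.046210e+02 -3.228801e+02  2.181000e-01]
[[[0.7, -0.9], [1.2, -1.0], [0.8, 0.1], [0.8, 0.0]], [[-0.3, -0.4], [-0.4, -0.7], [-0.8, -1.3]]]
tray [ 5.027549e+02 -3.238011e+02  2.152000e-01]
[[[-0.3, -0.9], [0.3, 0.7]]]
```

```bash
cat >> h.py <<'E'
import json
def cmd(): return json.load(open('cmd.json'))
def plan(wps):
    """wps: (x,y,z,yaw,fingers,reps)"""
    c=cmd(); p=np.array(c['p']); w=c['w']; cy,sy=np.cos(w),np.sin(w)
    R=np.array([[-sy,cy,0],[cy,sy,0],[0,0,-1]]).T
    rows=[]
    for x,y,z,yaw,f,n in wps:
        t=(R.T@(np.array([x,y,z])-p)/800).round(4); tw=round(-(yaw-w)/(np.pi/2),4)
        for _ in range(n): rows.append((t.tolist(),tw,f))
        last=(p+R@t*800, w-tw*np.pi/2)
    for r in rows: print(r)
    print(len(rows)); json.dump({'p':last[0].tolist(),'w':last[1]},open('cmd.json','w'))
def chk():
    s=arm.observe(); c=cmd(); y=s['eef_rot'][:,1]; print('t',round(s['time'],2),'pos',s['eef_pos'].round(1),'d',(s['eef_pos']-c['p']).round(1),'dyaw',round(np.arctan2(y[1],y[0])-c['w'],4),'F',s['wrist_force'].round(1),'grip',round(s['grip_width'],3))
E
python3 - <<'E'
from h import *
json.dump({'p':[168.392,601.88,231.3],'w':1.298},open('cmd.json','w'))
plan([(380,325,200,1.45,1,8)])
E
```

```text
([-0.348, -0.262, 0.0391], -0.0968, 1)
([-0.348, -0.262, 0.0391], -0.0968, 1)
([-0.348, -0.262, 0.0391], -0.0968, 1)
([-0.348, -0.262, 0.0391], -0.0968, 1)
([-0.348, -0.262, 0.0391], -0.0968, 1)
([-0.348, -0.262, 0.0391], -0.0968, 1)
([-0.348, -0.262, 0.0391], -0.0968, 1)
([-0.348, -0.262, 0.0391], -0.0968, 1)
8
```

play_rows(
  series=[
    {"travel": [-0.348,-0.262,0.0391],"twist": -0.0968,"fingers": 1},
    {"travel": [-0.348,-0.262,0.0391],"twist": -0.0968,"fingers": 1},
    {"travel": [-0.348,-0.262,0.0391],"twist": -0.0968,"fingers": 1},
    {"travel": [-0.348,-0.262,0.0391],"twist": -0.0968,"fingers": 1},
    {"travel": [-0.348,-0.262,0.0391],"twist": -0.0968,"fingers": 1},
    {"travel": [-0.348,-0.262,0.0391],"twist": -0.0968,"fingers": 1},
    {"travel": [-0.348,-0.262,0.0391],"twist": -0.0968,"fingers": 1},
    {"travel": [-0.348,-0.262,0.0391],"twist": -0.0968,"fingers": 1},
  ],
)

```text
time: 0.9
eef_pos: [382.7, 320.3, 199.1]
eef_rot: [[-0.992, 0.127, -0.0], [0.127, 0.992, -0.003], [-0.0, -0.003, -1.0]]
wrist_force: [0.0, 0.1, 0.7]
grip_width: 1.002
```

```bash
python3 - <<'E'
from h import *
chk(); plan([(600,35,160,1.62,1,8)])
E
```

```text
t 0.9 pos [382.7 320.3 199.1] d [ 2.7 -4.7 -1. ] dyaw -0.0066 F [0.  0.1 0.7] grip 1.002
([-0.3166, -0.3268, 0.05], -0.1082, 1)
([-0.3166, -0.3268, 0.05], -0.1082, 1)
([-0.3166, -0.3268, 0.05], -0.1082, 1)
([-0.3166, -0.3268, 0.05], -0.1082, 1)
([-0.3166, -0.3268, 0.05], -0.1082, 1)
([-0.3166, -0.3268, 0.05], -0.1082, 1)
([-0.3166, -0.3268, 0.05], -0.1082, 1)
([-0.3166, -0.3268, 0.05], -0.1082, 1)
8
```

play_rows(
  series=[
    {"travel": [-0.3166,-0.3268,0.05],"twist": -0.1082,"fingers": 1},
    {"travel": [-0.3166,-0.3268,0.05],"twist": -0.1082,"fingers": 1},
    {"travel": [-0.3166,-0.3268,0.05],"twist": -0.1082,"fingers": 1},
    {"travel": [-0.3166,-0.3268,0.05],"twist": -0.1082,"fingers": 1},
    {"travel": [-0.3166,-0.3268,0.05],"twist": -0.1082,"fingers": 1},
    {"travel": [-0.3166,-0.3268,0.05],"twist": -0.1082,"fingers": 1},
    {"travel": [-0.3166,-0.3268,0.05],"twist": -0.1082,"fingers": 1},
    {"travel": [-0.3166,-0.3268,0.05],"twist": -0.1082,"fingers": 1},
  ],
)

```text
time: 1.7
eef_pos: [601.5, 32.2, 159.1]
eef_rot: [[-0.999, -0.047, -0.0], [-0.047, 0.999, -0.001], [0.0, -0.001, -1.0]]
wrist_force: [0.6, 0.7, -0.4]
grip_width: 0.998
```

```bash
python3 - <<'E'
from h import *
chk(); plan([(682.2,-73.2,110,1.6213,1,7)])
E
```

```text
t 1.7 pos [601.5  32.2 159.1] d [ 1.5 -2.8 -0.9] dyaw -0.0025 F [ 0.6  0.7 -0.4] grip 0.998
([-0.096, -0.1401, 0.0625], -0.0008, 1)
([-0.096, -0.1401, 0.0625], -0.0008, 1)
([-0.096, -0.1401, 0.0625], -0.0008, 1)
([-0.096, -0.1401, 0.0625], -0.0008, 1)
([-0.096, -0.1401, 0.0625], -0.0008, 1)
([-0.096, -0.1401, 0.0625], -0.0008, 1)
([-0.096, -0.1401, 0.0625], -0.0008, 1)
7
```

play_rows(
  series=[
    {"travel": [-0.096,-0.1401,0.0625],"twist": -0.0008,"fingers": 1},
    {"travel": [-0.096,-0.1401,0.0625],"twist": -0.0008,"fingers": 1},
    {"travel": [-0.096,-0.1401,0.0625],"twist": -0.0008,"fingers": 1},
    {"travel": [-0.096,-0.1401,0.0625],"twist": -0.0008,"fingers": 1},
    {"travel": [-0.096,-0.1401,0.0625],"twist": -0.0008,"fingers": 1},
    {"travel": [-0.096,-0.1401,0.0625],"twist": -0.0008,"fingers": 1},
    {"travel": [-0.096,-0.1401,0.0625],"twist": -0.0008,"fingers": 1},
  ],
)

```text
time: 2.4
eef_pos: [682.3, -71.7, 111.2]
eef_rot: [[-0.999, -0.052, 0.001], [-0.052, 0.999, -0.0], [-0.001, -0.0, -1.0]]
wrist_force: [-0.4, -0.4, 0.1]
grip_width: 0.995
```

```bash
python3 - <<'E'
from h import *
chk(); snap('side','side1'); im=cv2.imread('pics/side1.png'); cv2.imwrite('pics/side1c.png',cv2.resize(im[110:300,230:480],None,fx=3,fy=3))
plan([(682.2,-73.2,60,1.6213,1,2),(682.2,-73.2,16,1.6213,1,5)])
E
```

```text
t 2.4 pos [682.3 -71.7 111.2] d [0.1 1.5 1.1] dyaw 0.0016 F [-0.4 -0.4  0.1] grip 0.995
([-0.0, -0.0, 0.0625], -0.0, 1)
([-0.0, -0.0, 0.0625], -0.0, 1)
([-0.0, -0.0, 0.1175], -0.0, 1)
([-0.0, -0.0, 0.1175], -0.0, 1)
([-0.0, -0.0, 0.1175], -0.0, 1)
([-0.0, -0.0, 0.1175], -0.0, 1)
([-0.0, -0.0, 0.1175], -0.0, 1)
7
```

View pics/side1c.png

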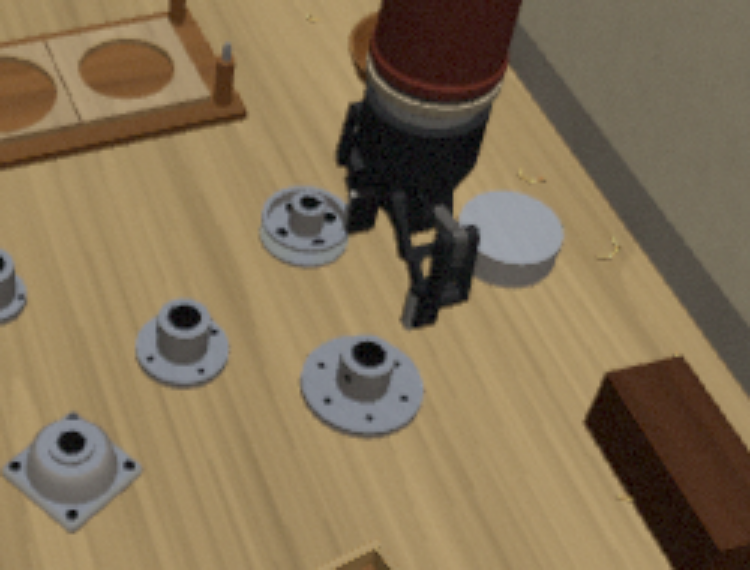

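The gripper hangs above the large plate, with its finger tips at about crop (360,230) and (420,315). I'll check this against the projection.

```bash
python3 - <<'E'
from h import *
d=load('side1'); P=proj(d,[[682.2,-73.2,123],[682.2,-30.7,123],[682.2,-115.7,123],[682.2,-73.2,42]]); print(((P-[230,110])*3).round())
E
```

```text
[[385. 278.]
 [362. 234.]
 [410. 323.]
 [367. 352.]]
```

play_rows(
  series=[
    {"travel": [0,0,0.0625],"twist": 0,"fingers": 1},
    {"travel": [0,0,0.0625],"twist": 0,"fingers": 1},
    {"travel": [0,0,0.1175],"twist": 0,"fingers": 1},
    {"travel": [0,0,0.1175],"twist": 0,"fingers": 1},
    {"travel": [0,0,0.1175],"twist": 0,"fingers": -1},
    {"travel": [0,0,0.1175],"twist": 0,"fingers": -1},
    {"travel": [0,0,0.1175],"twist": 0,"fingers": -1},
    {"travel": [0,0,0.1175],"twist": 0,"fingers": -1},
  ],
  newtons=70,
)

```text
time: 3.25
eef_pos: [684.3, -73.8, 19.4]
eef_rot: [[-0.999, -0.051, 0.005], [-0.051, 0.999, -0.001], [-0.005, -0.002, -1.0]]
wrist_force: [-0.8, -0.3, 6.6]
grip_width: 0.439
```

```bash
python3 - <<'E'
from h import *
chk()
E
```

```text
t 3.25 pos [684.3 -73.8  19.4] d [ 2.1 -0.6  3.4] dyaw 0.0001 F [-0.8 -0.3  6.6] grip 0.439
```

```bash
python3 - <<'E'
from h import *
plan([(682.2,-73.2,40,1.6213,-1,2),(682.2,-73.2,150,1.6213,-1,5)])
E
```

```text
([-0.0, -0.0, -0.03], -0.0, -1)
([-0.0, -0.0, -0.03], -0.0, -1)
([-0.0, -0.0, -0.1675], -0.0, -1)
([-0.0, -0.0, -0.1675], -0.0, -1)
([-0.0, -0.0, -0.1675], -0.0, -1)
([-0.0, -0.0, -0.1675], -0.0, -1)
([-0.0, -0.0, -0.1675], -0.0, -1)
7
```

play_rows(
  series=[
    {"travel": [0,0,-0.03],"twist": 0,"fingers": -1},
    {"travel": [0,0,-0.03],"twist": 0,"fingers": -1},
    {"travel": [0,0,-0.1675],"twist": 0,"fingers": -1},
    {"travel": [0,0,-0.1675],"twist": 0,"fingers": -1},
    {"travel": [0,0,-0.1675],"twist": 0,"fingers": -1},
    {"travel": [0,0,-0.1675],"twist": 0,"fingers": -1},
    {"travel": [0,0,-0.1675],"twist": 0,"fingers": -1},
  ],
)

```text
time: 3.95
eef_pos: [680.3, -72.8, 146.8]
eef_rot: [[-0.999, -0.05, -0.005], [-0.05, 0.999, 0.001], [0.004, 0.001, -1.0]]
wrist_force: [-0.3, 0.8, -9.0]
grip_width: 0.45
```

```bash
python3 - <<'E'
from h import *
chk(); plan([(540,195,150,1.6213,-1,8)])
E
```

```text
t 3.95 pos [680.3 -72.8 146.8] d [-1.9  0.4 -3.3] dyaw -0.0 F [-0.3  0.8 -9. ] grip 0.45
([0.1606, 0.3438, 0.0], -0.0, -1)
([0.1606, 0.3438, 0.0], -0.0, -1)
([0.1606, 0.3438, 0.0], -0.0, -1)
([0.1606, 0.3438, 0.0], -0.0, -1)
([0.1606, 0.3438, 0.0], -0.0, -1)
([0.1606, 0.3438, 0.0], -0.0, -1)
([0.1606, 0.3438, 0.0], -0.0, -1)
([0.1606, 0.3438, 0.0], -0.0, -1)
8
```

play_rows(
  series=[
    {"travel": [0.1606,0.3438,0],"twist": 0,"fingers": -1},
    {"travel": [0.1606,0.3438,0],"twist": 0,"fingers": -1},
    {"travel": [0.1606,0.3438,0],"twist": 0,"fingers": -1},
    {"travel": [0.1606,0.3438,0],"twist": 0,"fingers": -1},
    {"travel": [0.1606,0.3438,0],"twist": 0,"fingers": -1},
    {"travel": [0.1606,0.3438,0],"twist": 0,"fingers": -1},
    {"travel": [0.1606,0.3438,0],"twist": 0,"fingers": -1},
    {"travel": [0.1606,0.3438,0],"twist": 0,"fingers": -1},
  ],
)

```text
time: 4.75
eef_pos: [537.0, 196.0, 146.5]
eef_rot: [[-0.999, -0.054, -0.006], [-0.054, 0.999, -0.002], [0.006, -0.001, -1.0]]
wrist_force: [0.8, -0.3, -6.6]
grip_width: 0.446
```

```bash
python3 - <<'E'
from h import *
chk(); plan([(482.5,305.5,120,1.6213,-1,5),(482.5,305.5,75,1.6213,-1,3)])
E
```

```text
t 4.75 pos [537.  196.  146.5] d [-3.   1.  -3.6] dyaw 0.0034 F [ 0.8 -0.3 -6.6] grip 0.446
([0.0648, 0.1416, 0.0375], -0.0, -1)
([0.0648, 0.1416, 0.0375], -0.0, -1)
([0.0648, 0.1416, 0.0375], -0.0, -1)
([0.0648, 0.1416, 0.0375], -0.0, -1)
([0.0648, 0.1416, 0.0375], -0.0, -1)
([0.0648, 0.1416, 0.0938], -0.0, -1)
([0.0648, 0.1416, 0.0938], -0.0, -1)
([0.0648, 0.1416, 0.0938], -0.0, -1)
8
```

play_rows(
  series=[
    {"travel": [0.0648,0.1416,0.0375],"twist": 0,"fingers": -1},
    {"travel": [0.0648,0.1416,0.0375],"twist": 0,"fingers": -1},
    {"travel": [0.0648,0.1416,0.0375],"twist": 0,"fingers": -1},
    {"travel": [0.0648,0.1416,0.0375],"twist": 0,"fingers": -1},
    {"travel": [0.0648,0.1416,0.0375],"twist": 0,"fingers": -1},
    {"travel": [0.0648,0.1416,0.0938],"twist": 0,"fingers": -1},
    {"travel": [0.0648,0.1416,0.0938],"twist": 0,"fingers": -1},
    {"travel": [0.0648,0.1416,0.0938],"twist": 0,"fingers": -1},
  ],
)

```text
time: 5.55
eef_pos: [482.2, 303.4, 73.5]
eef_rot: [[-0.999, -0.048, -0.003], [-0.048, 0.999, -0.002], [0.004, -0.002, -1.0]]
wrist_force: [0.1, -0.4, -7.2]
grip_width: 0.442
```

```bash
python3 - <<'E'
from h import *
chk(); snap('side','side2'); chk(); im=cv2.imread('pics/side2.png'); cv2.imwrite('pics/side2c.png',cv2.resize(im[50:190,170:340],None,fx=4,fy=4))
snap('top','top2');im=cv2.imread('pics/top2.png'); cv2.imwrite('pics/top2c.png',cv2.resize(im[120:270,100:240],None,fx=4,fy=4)); chk()
E
```

```text
t 5.55 pos [482.2 303.4  73.5] d [-0.3 -2.1 -1.5] dyaw -0.0021 F [ 0.1 -0.4 -7.2] grip 0.442
t 5.6 pos [483.6 304.3  75.2] d [ 1.1 -1.2  0.2] dyaw -0.0019 F [-0.   0.6 -7.6] grip 0.442
t 5.65 pos [484.3 305.   76.4] d [ 1.8 -0.5  1.4] dyaw -0.0016 F [-0.8 -0.  -6.6] grip 0.441
```

View pics/side2c.png

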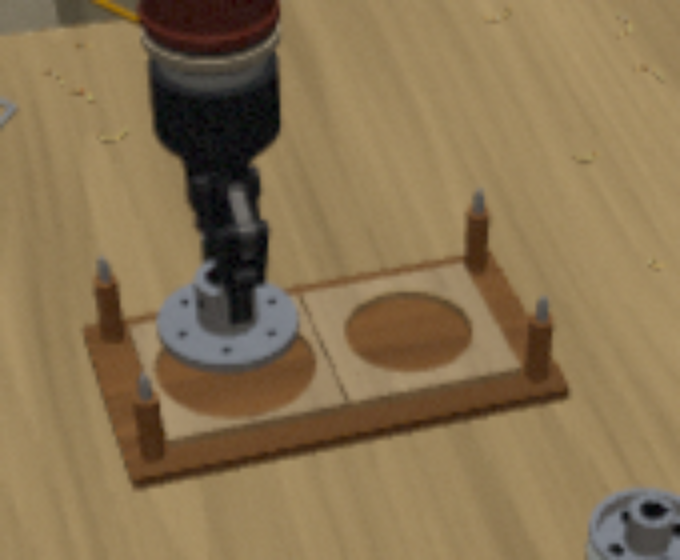

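View pics/top2c.png

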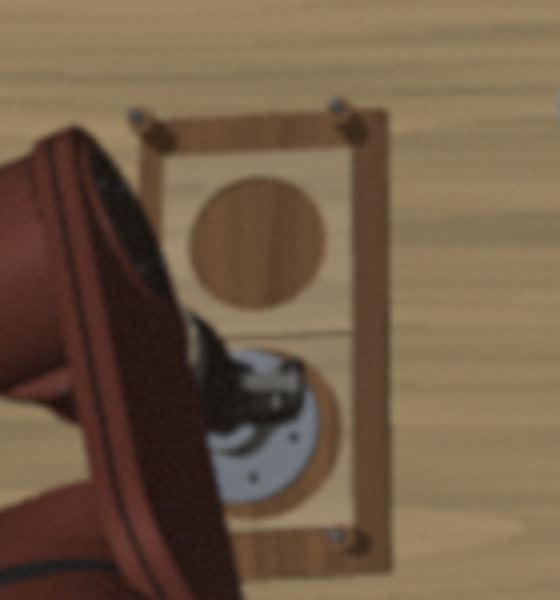

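```bash
python3 - <<'E'
from h import *
d=load('side2'); print(back(d,[[228/4-.4+170,322/4-.4+50]],66).round(1)); chk()
plan([(482.5,305.5,40,1.6213,-1,2),(482.5,305.5,29.5,1.6213,-1,6)])
E
```

```text
[[478.2 294.5  66. ]]
t 5.65 pos [484.3 305.   76.4] d [ 1.8 -0.5  1.4] dyaw -0.0016 F [-0.8 -0.  -6.6] grip 0.441
([0.0, -0.0, 0.0437], -0.0, -1)
([0.0, -0.0, 0.0437], -0.0, -1)
([0.0, -0.0, 0.0569], -0.0, -1)
([0.0, -0.0, 0.0569], -0.0, -1)
([0.0, -0.0, 0.0569], -0.0, -1)
([0.0, -0.0, 0.0569], -0.0, -1)
([0.0, -0.0, 0.0569], -0.0, -1)
([0.0, -0.0, 0.0569], -0.0, -1)
8
```

```bash
python3 - <<'E'
from h import *
d=load('top2'); p=back(d,[[320/4-.4+100,415/4-.4+120],[262/4+100,503/4+120],[255/4+100,351/4+120]],64); print(p.round(1))
m=model_mask
d=load('side2')
t=np.linspace(0,2*np.pi,90)
for z in(55,64):
    q=(proj(d,[[483,303.4,z]]+[[483+46*np.cos(a),303.4+46*np.sin(a),z] for a in t])-[170,50])*4; print(z,q[0].round(),q.min(0).round(),q.max(0).round())
E
```

```text
[[487.1 257.   64. ]
 [433.5 287.9  64. ]
 [525.  296.9  64. ]]
55 [232. 324.] [161. 281.] [302. 370.]
64 [231. 313.] [160. 270.] [302. 359.]
```

play_rows(
  series=[
    {"travel": [0,0,0.0437],"twist": 0,"fingers": -1},
    {"travel": [0,0,0.0437],"twist": 0,"fingers": -1},
    {"travel": [0,0,0.0569],"twist": 0,"fingers": -1},
    {"travel": [0,0,0.0569],"twist": 0,"fingers": -1},
    {"travel": [0,0,0.0569],"twist": 0,"fingers": -1},
    {"travel": [0,0,0.0569],"twist": 0,"fingers": -1},
  ],
)

```text
time: 6.25
eef_pos: [483.2, 305.9, 30.5]
eef_rot: [[-0.999, -0.051, 0.002], [-0.051, 0.999, 0.001], [-0.002, 0.001, -1.0]]
wrist_force: [0.3, -0.6, -6.4]
grip_width: 0.438
```

```bash
python3 - <<'E'
from h import *
chk()
E
```

```text
t 6.25 pos [483.2 305.9  30.5] d [0.7 0.3 1. ] dyaw 0.0001 F [ 0.3 -0.6 -6.4] grip 0.438
```

```bash
python3 - <<'E'
from h import *
plan([(482.5,305.5,26.5,1.6213,-1,4)])
E
```

```text
([0.0, -0.0, 0.0037], -0.0, -1)
([0.0, -0.0, 0.0037], -0.0, -1)
([0.0, -0.0, 0.0037], -0.0, -1)
([0.0, -0.0, 0.0037], -0.0, -1)
4
```

play_rows(
  series=[
    {"travel": [0,0,0.0019],"twist": 0,"fingers": -1},
    {"travel": [0,0,0.0038],"twist": 0,"fingers": -1},
    {"travel": [0,0,0.0038],"twist": 0,"fingers": -1},
    {"travel": [0,0,0.0038],"twist": 0,"fingers": -1},
  ],
)

```text
time: 6.65
eef_pos: [483.1, 305.9, 29.8]
eef_rot: [[-0.999, -0.051, 0.001], [-0.051, 0.999, 0.0], [-0.001, 0.0, -1.0]]
wrist_force: [-10.7, -5.3, 16.2]
grip_width: 0.44
```

```bash
python3 - <<'E'
from h import *
chk()
E
```

```text
t 6.65 pos [483.1 305.9  29.8] d [0.6 0.4 3.3] dyaw 0.0005 F [-10.7  -5.3  16.2] grip 0.44
```

```bash
python3 - <<'E'
from h import *
plan([(482.5,305.5,28.5,1.6213,1,1),(482.5,305.5,31,1.6213,1,3),(482.5,305.5,130,1.6213,1,4)])
E
```

```text
([0.0, -0.0, -0.0025], -0.0, 1)
([0.0, -0.0, -0.0056], -0.0, 1)
([0.0, -0.0, -0.0056], -0.0, 1)
([0.0, -0.0, -0.0056], -0.0, 1)
([0.0, -0.0, -0.1294], -0.0, 1)
([0.0, -0.0, -0.1294], -0.0, 1)
([0.0, -0.0, -0.1294], -0.0, 1)
([0.0, -0.0, -0.1294], -0.0, 1)
8
```

play_rows(
  series=[
    {"travel": [0,0,-0.0025],"twist": 0,"fingers": 1},
    {"travel": [0,0,-0.0056],"twist": 0,"fingers": 1},
    {"travel": [0,0,-0.0056],"twist": 0,"fingers": 1},
    {"travel": [0,0,-0.0056],"twist": 0,"fingers": 1},
    {"travel": [0,0,-0.1294],"twist": 0,"fingers": 1},
    {"travel": [0,0,-0.1294],"twist": 0,"fingers": 1},
    {"travel": [0,0,-0.1294],"twist": 0,"fingers": 1},
    {"travel": [0,0,-0.1294],"twist": 0,"fingers": 1},
  ],
)

```text
time: 7.45
eef_pos: [483.8, 306.1, 131.7]
eef_rot: [[-0.999, -0.05, 0.004], [-0.05, 0.999, 0.002], [-0.004, 0.001, -1.0]]
wrist_force: [0.2, -0.2, -0.0]
grip_width: 1.0
```

```bash
python3 - <<'E'
from h import *
chk(); snap('side','side3'); im=cv2.imread('pics/side3.png'); cv2.imwrite('pics/side3c.png',cv2.resize(im[50:190,170:340],None,fx=4,fy=4))
plan([(562,-4.9,110,1.6213,1,8)])
E
```

```text
t 7.45 pos [483.8 306.1 131.7] d [1.3 0.6 1.7] dyaw 0.0 F [ 0.2 -0.2 -0. ] grip 1.0
([-0.0797, -0.3926, 0.025], -0.0, 1)
([-0.0797, -0.3926, 0.025], -0.0, 1)
([-0.0797, -0.3926, 0.025], -0.0, 1)
([-0.0797, -0.3926, 0.025], -0.0, 1)
([-0.0797, -0.3926, 0.025], -0.0, 1)
([-0.0797, -0.3926, 0.025], -0.0, 1)
([-0.0797, -0.3926, 0.025], -0.0, 1)
([-0.0797, -0.3926, 0.025], -0.0, 1)
8
```

View pics/side3c.png

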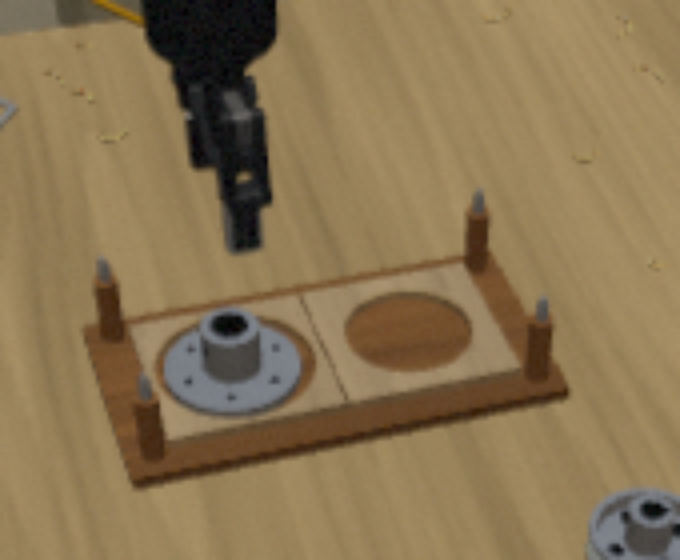

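The large plate lies flat in its nest, with its disc centred near crop (231,366). Next is the middle plate.

play_rows(
  series=[
    {"travel": [-0.0797,-0.3926,0.025],"twist": 0,"fingers": 1},
    {"travel": [-0.0797,-0.3926,0.025],"twist": 0,"fingers": 1},
    {"travel": [-0.0797,-0.3926,0.025],"twist": 0,"fingers": 1},
    {"travel": [-0.0797,-0.3926,0.025],"twist": 0,"fingers": 1},
    {"travel": [-0.0797,-0.3926,0.025],"twist": 0,"fingers": 1},
    {"travel": [-0.0797,-0.3926,0.025],"twist": 0,"fingers": 1},
    {"travel": [-0.0797,-0.3926,0.025],"twist": 0,"fingers": 1},
    {"travel": [-0.0797,-0.3926,0.025],"twist": 0,"fingers": 1},
  ],
)

```text
time: 8.3
eef_pos: [560.9, -7.9, 107.4]
eef_rot: [[-0.999, -0.046, -0.004], [-0.046, 0.999, -0.0], [0.004, 0.0, -1.0]]
wrist_force: [0.1, 0.9, 0.1]
grip_width: 0.998
```

```bash
python3 - <<'E'
from h import *
chk(); plan([(562,-4.9,60,1.6213,1,2),(562,-4.9,20,1.6213,1,2),(562,-4.9,20,1.6213,-1,4)])
E
```

```text
t 8.3 pos [560.9  -7.9 107.4] d [-1.1 -3.  -2.7] dyaw -0.0044 F [0.1 0.9 0.1] grip 0.998
([0.0, 0.0, 0.0625], -0.0, 1)
([0.0, 0.0, 0.0625], -0.0, 1)
([0.0, 0.0, 0.1125], -0.0, 1)
([0.0, 0.0, 0.1125], -0.0, 1)
([0.0, 0.0, 0.1125], -0.0, -1)
([0.0, 0.0, 0.1125], -0.0, -1)
([0.0, 0.0, 0.1125], -0.0, -1)
([0.0, 0.0, 0.1125], -0.0, -1)
8
```

play_rows(
  series=[
    {"travel": [0,0,0.0625],"twist": 0,"fingers": 1},
    {"travel": [0,0,0.0625],"twist": 0,"fingers": 1},
    {"travel": [0,0,0.1125],"twist": 0,"fingers": 1},
    {"travel": [0,0,0.1125],"twist": 0,"fingers": 1},
    {"travel": [0,0,0.1125],"twist": 0,"fingers": -1},
    {"travel": [0,0,0.1125],"twist": 0,"fingers": -1},
    {"travel": [0,0,0.1125],"twist": 0,"fingers": -1},
    {"travel": [0,0,0.1125],"twist": 0,"fingers": -1},
  ],
)

```text
time: 9.1
eef_pos: [563.9, -5.1, 22.6]
eef_rot: [[-0.999, -0.051, 0.004], [-0.051, 0.999, -0.001], [-0.004, -0.001, -1.0]]
wrist_force: [-0.4, 0.3, 5.7]
grip_width: 0.443
```

```bash
python3 - <<'E'
from h import *
chk(); plan([(562,-4.9,40,1.6213,-1,2),(562,-4.9,150,1.6213,-1,5)])
E
```

```text
t 9.1 pos [563.9  -5.1  22.6] d [ 1.9 -0.2  2.6] dyaw 0.0003 F [-0.4  0.3  5.7] grip 0.443
([0.0, 0.0, -0.025], -0.0, -1)
([0.0, 0.0, -0.025], -0.0, -1)
([0.0, 0.0, -0.1625], -0.0, -1)
([0.0, 0.0, -0.1625], -0.0, -1)
([0.0, 0.0, -0.1625], -0.0, -1)
([0.0, 0.0, -0.1625], -0.0, -1)
([0.0, 0.0, -0.1625], -0.0, -1)
7
```

play_rows(
  series=[
    {"travel": [0,0,-0.025],"twist": 0,"fingers": -1},
    {"travel": [0,0,-0.025],"twist": 0,"fingers": -1},
    {"travel": [0,0,-0.1625],"twist": 0,"fingers": -1},
    {"travel": [0,0,-0.1625],"twist": 0,"fingers": -1},
    {"travel": [0,0,-0.1625],"twist": 0,"fingers": -1},
    {"travel": [0,0,-0.1625],"twist": 0,"fingers": -1},
    {"travel": [0,0,-0.1625],"twist": 0,"fingers": -1},
  ],
)

```text
time: 9.8
eef_pos: [560.5, -4.7, 147.6]
eef_rot: [[-0.999, -0.05, -0.003], [-0.05, 0.999, 0.0], [0.003, 0.001, -1.0]]
wrist_force: [0.2, -0.1, -6.6]
grip_width: 0.443
```

```bash
python3 - <<'E'
from h import *
chk(); plan([(602.8,311.2,150,1.6213,-1,8)])
E
```

```text
t 9.8 pos [560.5  -4.7 147.6] d [-1.6  0.2 -2.4] dyaw -0.0001 F [ 0.2 -0.1 -6.6] grip 0.443
([-0.0708, 0.3921, 0.0], -0.0, -1)
([-0.0708, 0.3921, 0.0], -0.0, -1)
([-0.0708, 0.3921, 0.0], -0.0, -1)
([-0.0708, 0.3921, 0.0], -0.0, -1)
([-0.0708, 0.3921, 0.0], -0.0, -1)
([-0.0708, 0.3921, 0.0], -0.0, -1)
([-0.0708, 0.3921, 0.0], -0.0, -1)
([-0.0708, 0.3921, 0.0], -0.0, -1)
8
```

play_rows(
  series=[
    {"travel": [-0.0708,0.3921,0],"twist": 0,"fingers": -1},
    {"travel": [-0.0708,0.3921,0],"twist": 0,"fingers": -1},
    {"travel": [-0.0708,0.3921,0],"twist": 0,"fingers": -1},
    {"travel": [-0.0708,0.3921,0],"twist": 0,"fingers": -1},
    {"travel": [-0.0708,0.3921,0],"twist": 0,"fingers": -1},
    {"travel": [-0.0708,0.3921,0],"twist": 0,"fingers": -1},
    {"travel": [-0.0708,0.3921,0],"twist": 0,"fingers": -1},
    {"travel": [-0.0708,0.3921,0],"twist": 0,"fingers": -1},
  ],
)

```text
time: 10.6
eef_pos: [600.1, 314.0, 145.1]
eef_rot: [[-0.998, -0.054, -0.006], [-0.054, 0.999, -0.001], [0.006, -0.001, -1.0]]
wrist_force: [-0.2, -0.5, -6.9]
grip_width: 0.435
```

```bash
python3 - <<'E'
from h import *
chk(); plan([(602.8,311.2,60,1.6213,-1,6)])
E
```

```text
t 10.6 pos [600.1 314.  145.1] d [-2.7  2.8 -4.9] dyaw 0.004 F [-0.2 -0.5 -6.9] grip 0.435
([-0.0, -0.0, 0.1125], -0.0, -1)
([-0.0, -0.0, 0.1125], -0.0, -1)
([-0.0, -0.0, 0.1125], -0.0, -1)
([-0.0, -0.0, 0.1125], -0.0, -1)
([-0.0, -0.0, 0.1125], -0.0, -1)
([-0.0, -0.0, 0.1125], -0.0, -1)
6
```

play_rows(
  series=[
    {"travel": [0,0,0.05],"twist": 0,"fingers": -1},
    {"travel": [0,0,0.1125],"twist": 0,"fingers": -1},
    {"travel": [0,0,0.1125],"twist": 0,"fingers": -1},
    {"travel": [0,0,0.1125],"twist": 0,"fingers": -1},
    {"travel": [0,0,0.1125],"twist": 0,"fingers": -1},
    {"travel": [0,0,0.1125],"twist": 0,"fingers": -1},
  ],
)

```text
time: 11.2
eef_pos: [605.2, 311.8, 63.4]
eef_rot: [[-0.999, -0.05, 0.005], [-0.05, 0.999, 0.002], [-0.005, 0.002, -1.0]]
wrist_force: [-0.1, -0.9, -4.9]
grip_width: 0.432
```

```bash
python3 - <<'E'
from h import *
chk(); snap('side','side4'); im=cv2.imread('pics/side4.png'); cv2.imwrite('pics/side4c.png',cv2.resize(im[50:190,170:340],None,fx=4,fy=4))
plan([(602.8,311.2,40,1.6213,-1,2),(602.8,311.2,31,1.6213,-1,3),(602.8,311.2,29,1.6213,-1,3)])
d=load('side4'); p=arm.observe()['eef_pos']
t=np.linspace(0,2*np.pi,90)
for z in(p[2]-22.6,p[2]-13.6):
    q=(proj(d,[[p[0]+36*np.cos(a),p[1]+36*np.sin(a),z] for a in t])-[170,50])*4; print(q.min(0).round(),q.max(0).round())
E
```

```text
t 11.2 pos [605.2 311.8  63.4] d [2.4 0.5 3.4] dyaw -0.0003 F [-0.1 -0.9 -4.9] grip 0.432
([-0.0, -0.0, 0.025], -0.0, -1)
([-0.0, -0.0, 0.025], -0.0, -1)
([-0.0, -0.0, 0.0363], -0.0, -1)
([-0.0, -0.0, 0.0363], -0.0, -1)
([-0.0, -0.0, 0.0363], -0.0, -1)
([-0.0, -0.0, 0.0388], -0.0, -1)
([-0.0, -0.0, 0.0388], -0.0, -1)
([-0.0, -0.0, 0.0388], -0.0, -1)
8
[355. 272.] [461. 339.]
[355. 262.] [462. 329.]
```

View pics/side4c.png

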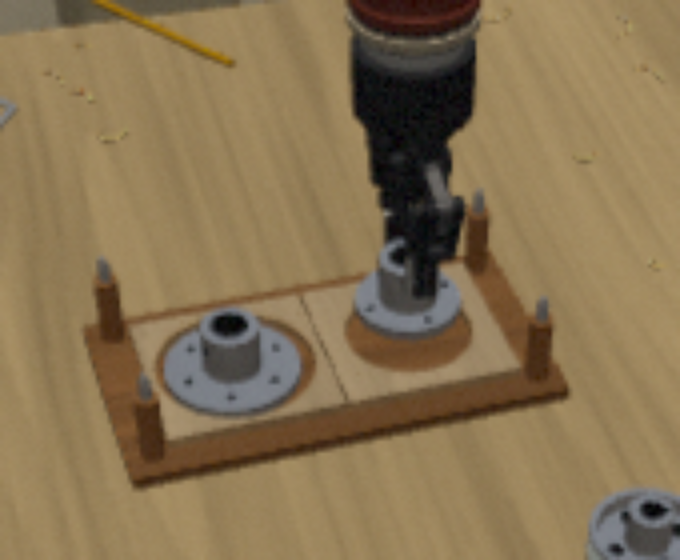

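The held plate's outline (355–460, 265–338) matches the prediction, so I'll lower it.

play_rows(
  series=[
    {"travel": [0,0,0.025],"twist": 0,"fingers": -1},
    {"travel": [0,0,0.025],"twist": 0,"fingers": -1},
    {"travel": [0,0,0.0325],"twist": 0,"fingers": -1},
    {"travel": [0,0,0.0363],"twist": 0,"fingers": -1},
    {"travel": [0,0,0.0363],"twist": 0,"fingers": -1},
    {"travel": [0,0,0.0388],"twist": 0,"fingers": -1},
    {"travel": [0,0,0.0388],"twist": 0,"fingers": -1},
    {"travel": [0,0,0.0388],"twist": 0,"fingers": -1},
  ],
)

```text
time: 12.05
eef_pos: [603.9, 311.7, 34.6]
eef_rot: [[-0.999, -0.051, 0.002], [-0.051, 0.999, 0.0], [-0.002, 0.0, -1.0]]
wrist_force: [-12.6, -4.1, 19.7]
grip_width: 0.438
```

```bash
python3 - <<'E'
from h import *
chk()
plan([(602.8,311.2,31.5,1.6213,1,1),(602.8,311.2,34,1.6213,1,3),(602.8,311.2,140,1.6213,1,4)])
E
```

```text
t 12.05 pos [603.9 311.7  34.6] d [1.2 0.5 5.6] dyaw 0.0004 F [-12.6  -4.1  19.7] grip 0.438
([-0.0, -0.0, -0.0031], -0.0, 1)
([-0.0, -0.0, -0.0063], -0.0, 1)
([-0.0, -0.0, -0.0063], -0.0, 1)
([-0.0, -0.0, -0.0063], -0.0, 1)
([-0.0, -0.0, -0.1388], -0.0, 1)
([-0.0, -0.0, -0.1388], -0.0, 1)
([-0.0, -0.0, -0.1388], -0.0, 1)
([-0.0, -0.0, -0.1388], -0.0, 1)
8
```

play_rows(
  series=[
    {"travel": [0,0,-0.0031],"twist": 0,"fingers": 1},
    {"travel": [0,0,-0.0063],"twist": 0,"fingers": 1},
    {"travel": [0,0,-0.0063],"twist": 0,"fingers": 1},
    {"travel": [0,0,-0.0063],"twist": 0,"fingers": 1},
    {"travel": [0,0,-0.1388],"twist": 0,"fingers": 1},
    {"travel": [0,0,-0.1388],"twist": 0,"fingers": 1},
    {"travel": [0,0,-0.1388],"twist": 0,"fingers": 1},
    {"travel": [0,0,-0.1388],"twist": 0,"fingers": 1},
  ],
)

```text
time: 12.85
eef_pos: [604.7, 311.9, 143.1]
eef_rot: [[-0.999, -0.05, 0.005], [-0.05, 0.999, 0.002], [-0.005, 0.002, -1.0]]
wrist_force: [-0.7, -0.2, 0.1]
grip_width: 0.998
```

```bash
python3 - <<'E'
from h import *
chk(); snap('side','side5'); im=cv2.imread('pics/side5.png'); cv2.imwrite('pics/side5c.png',cv2.resize(im[50:190,170:340],None,fx=4,fy=4))
plan([(560,0,180,0.9,1,8)])
E
```

```text
t 12.85 pos [604.7 311.9 143.1] d [1.9 0.7 3.1] dyaw -0.0 F [-0.7 -0.2  0.1] grip 0.998
([0.073, -0.3858, -0.05], 0.4592, 1)
([0.073, -0.3858, -0.05], 0.4592, 1)
([0.073, -0.3858, -0.05], 0.4592, 1)
([0.073, -0.3858, -0.05], 0.4592, 1)
([0.073, -0.3858, -0.05], 0.4592, 1)
([0.073, -0.3858, -0.05], 0.4592, 1)
([0.073, -0.3858, -0.05], 0.4592, 1)
([0.073, -0.3858, -0.05], 0.4592, 1)
8
```

View pics/side5c.png

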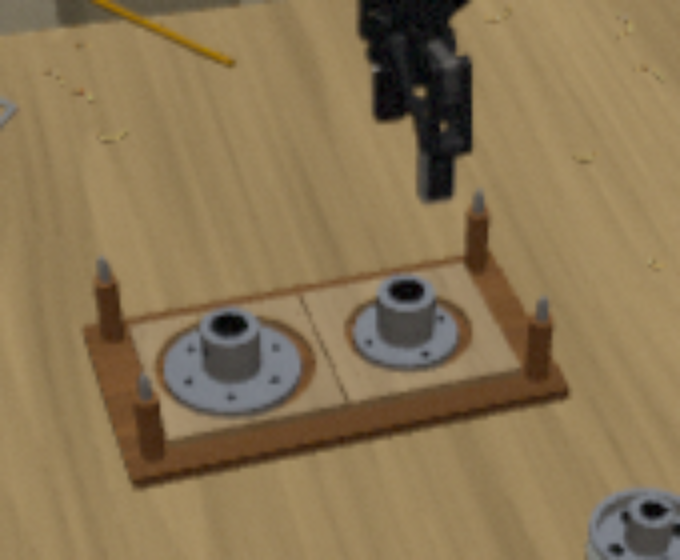

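Both plates lie flat in their nests. Now the tray.

play_rows(
  series=[
    {"travel": [0.073,-0.3858,-0.05],"twist": 0.4592,"fingers": 1},
    {"travel": [0.073,-0.3858,-0.05],"twist": 0.4592,"fingers": 1},
    {"travel": [0.073,-0.3858,-0.05],"twist": 0.4592,"fingers": 1},
    {"travel": [0.073,-0.3858,-0.05],"twist": 0.4592,"fingers": 1},
    {"travel": [0.073,-0.3858,-0.05],"twist": 0.4592,"fingers": 1},
    {"travel": [0.073,-0.3858,-0.05],"twist": 0.4592,"fingers": 1},
    {"travel": [0.073,-0.3858,-0.05],"twist": 0.4592,"fingers": 1},
    {"travel": [0.073,-0.3858,-0.05],"twist": 0.4592,"fingers": 1},
  ],
)

```text
time: 13.7
eef_pos: [558.8, -2.2, 178.1]
eef_rot: [[-0.781, 0.625, -0.003], [0.625, 0.781, 0.0], [0.003, -0.002, -1.0]]
wrist_force: [0.1, 0.2, 0.2]
grip_width: 1.004
```

```bash
python3 - <<'E'
from h import *
chk();plan([(504.3,-322.5,150,0.2195,1,8)])
E
```

```text
t 13.7 pos [558.8  -2.2 178.1] d [-1.2 -2.2 -2. ] dyaw -0.0037 F [0.1 0.2 0.2] grip 1.004
([-0.1961, -0.3591, 0.0375], 0.4332, 1)
([-0.1961, -0.3591, 0.0375], 0.4332, 1)
([-0.1961, -0.3591, 0.0375], 0.4332, 1)
([-0.1961, -0.3591, 0.0375], 0.4332, 1)
([-0.1961, -0.3591, 0.0375], 0.4332, 1)
([-0.1961, -0.3591, 0.0375], 0.4332, 1)
([-0.1961, -0.3591, 0.0375], 0.4332, 1)
([-0.1961, -0.3591, 0.0375], 0.4332, 1)
8
```

play_rows(
  series=[
    {"travel": [-0.1961,-0.3591,0.0375],"twist": 0.4332,"fingers": 1},
    {"travel": [-0.1961,-0.3591,0.0375],"twist": 0.4332,"fingers": 1},
    {"travel": [-0.1961,-0.3591,0.0375],"twist": 0.4332,"fingers": 1},
    {"travel": [-0.1961,-0.3591,0.0375],"twist": 0.4332,"fingers": 1},
    {"travel": [-0.1961,-0.3591,0.0375],"twist": 0.4332,"fingers": 1},
    {"travel": [-0.1961,-0.3591,0.0375],"twist": 0.4332,"fingers": 1},
    {"travel": [-0.1961,-0.3591,0.0375],"twist": 0.4332,"fingers": 1},
    {"travel": [-0.1961,-0.3591,0.0375],"twist": 0.4332,"fingers": 1},
  ],
)

```text
time: 14.5
eef_pos: [503.4, -324.2, 147.4]
eef_rot: [[-0.215, 0.977, -0.003], [0.977, 0.215, 0.002], [0.002, -0.002, -1.0]]
wrist_force: [-0.1, 0.5, 0.1]
grip_width: 1.002
```

```bash
python3 - <<'E'
from h import *
chk(); snap('side','side6'); im=cv2.imread('pics/side6.png'); cv2.imwrite('pics/side6c.png',cv2.resize(im[220:420,210:430],None,fx=3,fy=3))
plan([(504.3,-322.5,100,0.2195,1,3),(504.3,-322.5,58,0.2195,1,5)])
E
```

```text
t 14.5 pos [ 503.4 -324.2  147.4] d [-1.  -1.6 -2.6] dyaw -0.0028 F [-0.1  0.5  0.1] grip 1.002
([0.0, -0.0, 0.0625], -0.0, 1)
([0.0, -0.0, 0.0625], -0.0, 1)
([0.0, -0.0, 0.0625], -0.0, 1)
([0.0, -0.0, 0.115], -0.0, 1)
([0.0, -0.0, 0.115], -0.0, 1)
([0.0, -0.0, 0.115], -0.0, 1)
([0.0, -0.0, 0.115], -0.0, 1)
([0.0, -0.0, 0.115], -0.0, 1)
8
```

View pics/side6c.png

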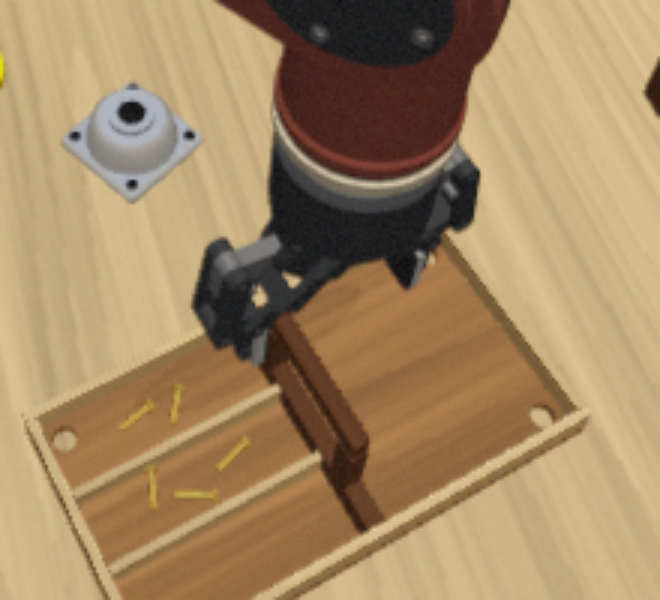

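The jaws straddle the rail: tips at crop (258,355) and (415,275), rail middle at (320,380). I'll descend and grip.

play_rows(
  series=[
    {"travel": [0,0,0.0625],"twist": 0,"fingers": 1},
    {"travel": [0,0,0.0625],"twist": 0,"fingers": 1},
    {"travel": [0,0,0.0625],"twist": 0,"fingers": 1},
    {"travel": [0,0,0.115],"twist": 0,"fingers": 1},
    {"travel": [0,0,0.115],"twist": 0,"fingers": 1},
    {"travel": [0,0,0.115],"twist": 0,"fingers": 0.2},
    {"travel": [0,0,0.115],"twist": 0,"fingers": -0.3},
    {"travel": [0,0,0.115],"twist": 0,"fingers": -0.5},
  ],
)

```text
time: 15.35
eef_pos: [505.8, -323.4, 60.5]
eef_rot: [[-0.218, 0.976, 0.003], [0.976, 0.218, -0.002], [-0.003, 0.002, -1.0]]
wrist_force: [0.0, -0.2, 0.3]
grip_width: 0.512
```

play_rows(
  series=[
    {"travel": [0,0,0],"twist": 0,"fingers": -0.6},
    {"travel": [0,0,0],"twist": 0,"fingers": -1},
    {"travel": [0,0,0],"twist": 0,"fingers": -1},
    {"travel": [0,0,0],"twist": 0,"fingers": -1},
    {"travel": [0,0,0],"twist": 0,"fingers": -1},
  ],
  newtons=100,
)

```text
time: 15.85
eef_pos: [505.0, -323.0, 59.2]
eef_rot: [[-0.218, 0.976, 0.001], [0.976, 0.218, -0.001], [-0.001, 0.001, -1.0]]
wrist_force: [0.0, 0.6, 6.8]
grip_width: 0.116
```

```bash
python3 - <<'E'
from h import *
chk(); snap('side','side7'); im=cv2.imread('pics/side7.png'); cv2.imwrite('pics/side7c.png',cv2.resize(im[220:420,210:430],None,fx=3,fy=3))
plan([(504.3,-322.5,80,0.2195,-1,3)])
E
```

```text
t 15.85 pos [ 505.  -323.    59.2] d [ 0.7 -0.5  1.2] dyaw 0.0001 F [0.  0.6 6.8] grip 0.116
([0.0, -0.0, -0.0275], -0.0, -1)
([0.0, -0.0, -0.0275], -0.0, -1)
([0.0, -0.0, -0.0275], -0.0, -1)
3
```

View pics/side7c.png

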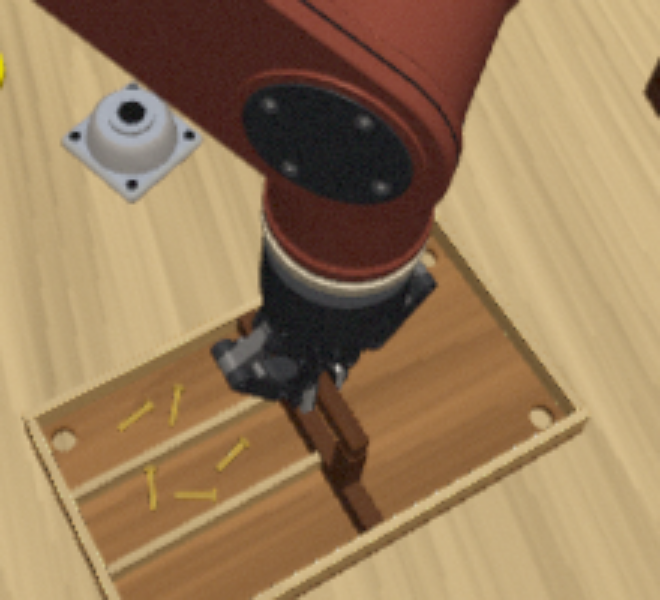

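Rail gripped. Lift.

play_rows(
  series=[
    {"travel": [0,0,-0.0275],"twist": 0,"fingers": -1},
    {"travel": [0,0,-0.0275],"twist": 0,"fingers": -1},
    {"travel": [0,0,-0.0275],"twist": 0,"fingers": -1},
  ],
)

```text
time: 16.2
eef_pos: [504.0, -322.4, 79.2]
eef_rot: [[-0.218, 0.976, -0.0], [0.976, 0.218, 0.0], [0.0, -0.0, -1.0]]
wrist_force: [-0.3, -0.4, -5.2]
grip_width: 0.117
```

```bash
python3 - <<'E'
from h import *
chk(); snap('side','side8'); im=cv2.imread('pics/side8.png'); cv2.imwrite('pics/side8c.png',cv2.resize(im[220:420,210:430],None,fx=3,fy=3))
plan([(504.3,-322.5,200,0.2195,-1,5)])
E
```

```text
t 16.2 pos [ 504.  -322.4   79.2] d [-0.3  0.1 -0.8] dyaw -0.0001 F [-0.3 -0.4 -5.2] grip 0.117
([0.0, -0.0, -0.15], -0.0, -1)
([0.0, -0.0, -0.15], -0.0, -1)
([0.0, -0.0, -0.15], -0.0, -1)
([0.0, -0.0, -0.15], -0.0, -1)
([0.0, -0.0, -0.15], -0.0, -1)
5
```

View pics/side8c.png

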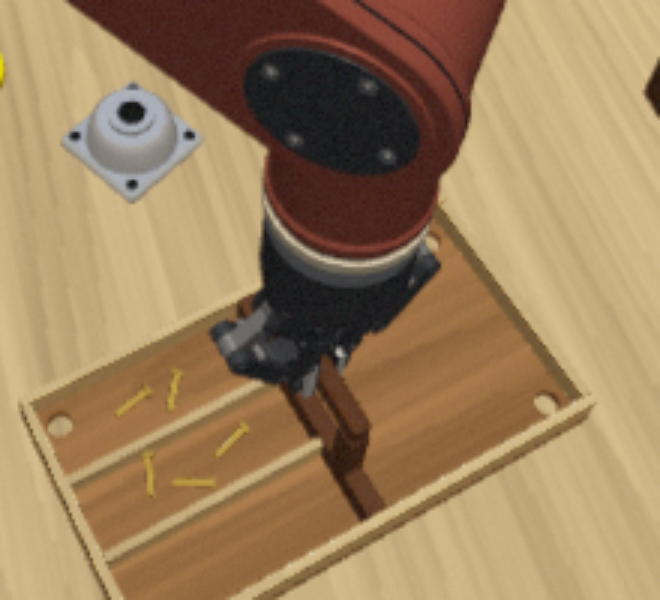

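play_rows(
  series=[
    {"travel": [0,0,-0.03],"twist": 0,"fingers": -1},
    {"travel": [0,0,-0.07],"twist": 0,"fingers": -1},
    {"travel": [0,0,-0.11],"twist": 0,"fingers": -1},
    {"travel": [0,0,-0.14],"twist": 0,"fingers": -1},
    {"travel": [0,0,-0.15],"twist": 0,"fingers": -1},
  ],
)

```text
time: 16.75
eef_pos: [505.2, -323.2, 201.8]
eef_rot: [[-0.218, 0.976, 0.002], [0.976, 0.218, -0.002], [-0.003, 0.002, -1.0]]
wrist_force: [-0.0, -0.1, -5.7]
grip_width: 0.121
```

```bash
python3 - <<'E'
from h import *
chk()
ys=np.array([-310,-285,-250,-210,-170,-130,-90,-50]); plan([(504.3+38*(y+322)/630,y,200,0.2195-0.169*(y+322)/630,-1,1) for y in ys])
E
```

```text
t 16.75 pos [ 505.2 -323.2  201.8] d [ 0.9 -0.7  1.8] dyaw -0.0 F [-0.  -0.1 -5.7] grip 0.121
([0.0151, 0.0043, 0.0], np.float64(0.002), -1)
([0.0452, 0.0129, 0.0], np.float64(0.0063), -1)
([0.0873, 0.025, 0.0], np.float64(0.0123), -1)
([0.1355, 0.0388, 0.0], np.float64(0.0191), -1)
([0.1836, 0.0527, 0.0], np.float64(0.026), -1)
([0.2317, 0.0665, 0.0], np.float64(0.0328), -1)
([0.2799, 0.0803, 0.0], np.float64(0.0396), -1)
([0.328, 0.0942, 0.0], np.float64(0.0464), -1)
8
```

play_rows(
  series=[
    {"travel": [0.0151,0.0043,0],"twist": 0.002,"fingers": -1},
    {"travel": [0.0452,0.0129,0],"twist": 0.0063,"fingers": -1},
    {"travel": [0.0873,0.025,0],"twist": 0.0123,"fingers": -1},
    {"travel": [0.1355,0.0388,0],"twist": 0.0191,"fingers": -1},
    {"travel": [0.1836,0.0527,0],"twist": 0.026,"fingers": -1},
    {"travel": [0.2317,0.0665,0],"twist": 0.0328,"fingers": -1},
    {"travel": [0.2799,0.0803,0],"twist": 0.0396,"fingers": -1},
    {"travel": [0.328,0.0942,0],"twist": 0.0464,"fingers": -1},
  ],
)

```text
time: 17.55
eef_pos: [518.6, -47.2, 196.8]
eef_rot: [[-0.146, 0.989, -0.005], [0.989, 0.146, 0.002], [0.002, -0.004, -1.0]]
wrist_force: [1.1, 0.4, -5.4]
grip_width: 0.121
```

```bash
python3 - <<'E'
from h import *
chk()
ys=np.array([-10,30,70,110,150,190,225,250]); plan([(504.3+38.4*(y+322)/630,y,200,0.2195-0.169*(y+322)/630,-1,1) for y in ys])
E
```

```text
t 17.55 pos [518.6 -47.2 196.8] d [-2.1  2.8 -3.2] dyaw -0.0005 F [ 1.1  0.4 -5.4] grip 0.121
([0.049, 0.0105, 0.0], np.float64(0.0069), -1)
([0.098, 0.0208, 0.0], np.float64(0.0137), -1)
([0.147, 0.0311, 0.0], np.float64(0.0205), -1)
([0.1961, 0.0414, 0.0], np.float64(0.0274), -1)
([0.2451, 0.0518, 0.0], np.float64(0.0342), -1)
([0.2941, 0.0621, 0.0], np.float64(0.041), -1)
([0.337, 0.0711, 0.0], np.float64(0.047), -1)
([0.3676, 0.0776, 0.0], np.float64(0.0513), -1)
8
```

play_rows(
  series=[
    {"travel": [0.049,0.0105,0],"twist": 0.0069,"fingers": -1},
    {"travel": [0.098,0.0208,0],"twist": 0.0137,"fingers": -1},
    {"travel": [0.147,0.0311,0],"twist": 0.0205,"fingers": -1},
    {"travel": [0.1961,0.0414,0],"twist": 0.0274,"fingers": -1},
    {"travel": [0.2451,0.0518,0],"twist": 0.0342,"fingers": -1},
    {"travel": [0.2941,0.0621,0],"twist": 0.041,"fingers": -1},
    {"travel": [0.337,0.0711,0],"twist": 0.047,"fingers": -1},
    {"travel": [0.3676,0.0776,0],"twist": 0.0513,"fingers": -1},
  ],
)

```text
time: 18.35
eef_pos: [536.5, 252.6, 196.5]
eef_rot: [[-0.067, 0.998, -0.005], [0.998, 0.067, -0.001], [-0.0, -0.005, -1.0]]
wrist_force: [-0.0, -0.1, -6.2]
grip_width: 0.118
```

```bash
python3 - <<'E'
from h import *
chk()
plan([(542.7,285,195,0.0505,-1,1),(542.7,308,190,0.0505,-1,1),(542.7,308,175,0.0505,-1,1),(542.7,308,160,0.0505,-1,5)])
E
```

```text
t 18.35 pos [536.5 252.6 196.5] d [-2.7  2.7 -3.5] dyaw 0.0014 F [-0.  -0.1 -6.2] grip 0.118
([0.0434, 0.0073, 0.0063], 0.0099, -1)
([0.0721, 0.0092, 0.0125], 0.0099, -1)
([0.0721, 0.0092, 0.0313], 0.0099, -1)
([0.0721, 0.0092, 0.05], 0.0099, -1)
([0.0721, 0.0092, 0.05], 0.0099, -1)
([0.0721, 0.0092, 0.05], 0.0099, -1)
([0.0721, 0.0092, 0.05], 0.0099, -1)
([0.0721, 0.0092, 0.05], 0.0099, -1)
8
```

play_rows(
  series=[
    {"travel": [0.0434,0.0073,0.0063],"twist": 0.0099,"fingers": -1},
    {"travel": [0.0721,0.0092,0.0125],"twist": 0.0099,"fingers": -1},
    {"travel": [0.0721,0.0092,0.0313],"twist": 0.0099,"fingers": -1},
    {"travel": [0.0721,0.0092,0.05],"twist": 0.0099,"fingers": -1},
    {"travel": [0.0721,0.0092,0.05],"twist": 0.0099,"fingers": -1},
    {"travel": [0.0721,0.0092,0.05],"twist": 0.0099,"fingers": -1},
    {"travel": [0.0721,0.0092,0.05],"twist": 0.0099,"fingers": -1},
    {"travel": [0.0721,0.0092,0.05],"twist": 0.0099,"fingers": -1},
  ],
)

```text
time: 19.15
eef_pos: [543.5, 307.7, 161.0]
eef_rot: [[-0.05, 0.999, 0.002], [0.999, 0.05, 0.001], [0.001, 0.002, -1.0]]
wrist_force: [-0.4, -0.2, -4.8]
grip_width: 0.122
```

```bash
python3 - <<'E'
from h import *
chk(); snap('side','side9'); im=cv2.imread('pics/side9.png'); cv2.imwrite('pics/side9c.png',cv2.resize(im[50:180,175:325],None,fx=5,fy=5,interpolation=cv2.INTER_CUBIC))
snap('top','top9');im=cv2.imread('pics/top9.png'); cv2.imwrite('pics/top9c.png',cv2.resize(im[125:275,95:215],None,fx=4,fy=4,interpolation=cv2.INTER_CUBIC)); chk()
E
```

```text
t 19.15 pos [543.5 307.7 161. ] d [ 0.8 -0.3  1. ] dyaw -0.0009 F [-0.4 -0.2 -4.8] grip 0.122
t 19.25 pos [543.4 307.8 160.9] d [ 0.6 -0.2  0.9] dyaw -0.0007 F [-1.  -0.5 -5.3] grip 0.119
```

View pics/side9c.png

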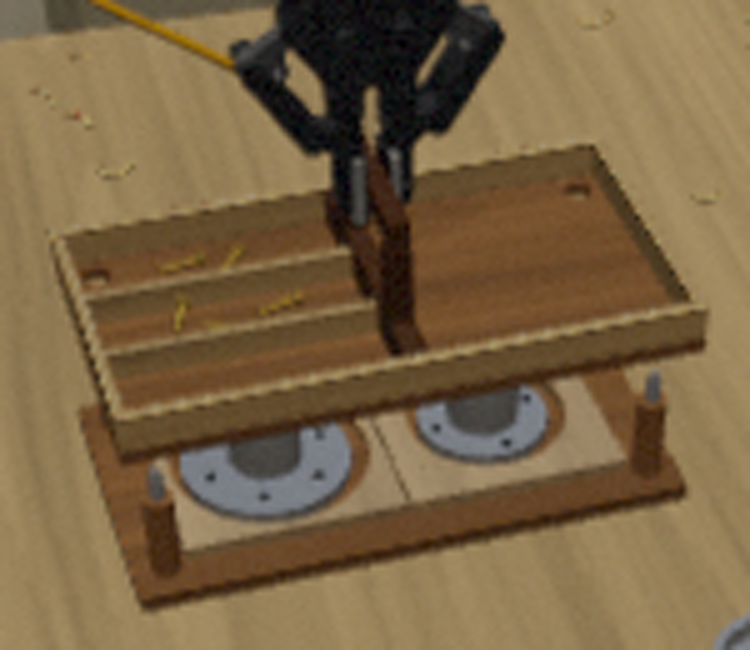

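View pics/top9c.png

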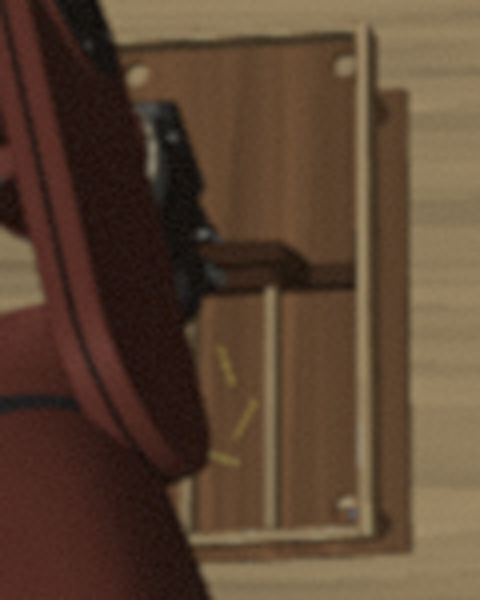

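```bash
cat >> h.py <<'E'
un=lambda p,x0,y0,s:(np.array(p,float)+.5)/s-.5+[x0,y0]
def fit(items,x0):
    def res(x,per=False):
        c,s=np.cos(x[2]),np.sin(x[2]); out=[]
        for d,o,uv in items:
            o=np.array(o,float); w=np.c_[x[0]+c*o[:,0]-s*o[:,1],x[1]+s*o[:,0]+c*o[:,1],o[:,2]]
            out.append((proj(d,w)-uv))
        return out if per else np.concatenate(out).ravel()
    r=least_squares(res,x0,loss='soft_l1'); return r.x,res(r.x,True)
E
python3 - <<'E'
from h import *
S=load('side9');T=load('top9'); z=109.8
a=(S,[(-132,62,z),(132,62,z)],un([(96,276),(577,190)],175,50,5))
b=(T,[(132,62,z),(132,-62,z),(-132,-62,z)],un([(137,75),(345,66),(347,507)],95,125,4))
zc=z+20
c=(S,[(-150,80,zc),(150,80,zc),(150,-80,zc),(-150,-80,zc)],un([(55,236),(594,148),(706,312),(118,418)],175,50,5))
cb=(S,[(150,-80,z-8),(-150,-80,z-8)],un([(704,348),(126,457)],175,50,5))
for it in([a],[b],[c],[cb],[a,b],[a,c]):
    x,r=fit(it,[543,308,.05]); print(x.round(4),[q.round(1).tolist() for q in r])
# caddy pins in these very images
P=[(132,-62,70),(-132,-62,70)]
x,r=fit([(S,P,un([(653,388),(156,486)],175,50,5))],[543,308,.05]); print('caddy',x.round(4))
E
```

```text
[5.438605e+02 3.069421e+02 5.600000e-02] [[[-0.0, 0.0], [0.0, -0.0]]]
[5.425535e+02 3.063177e+02 5.060000e-02] [[[-0.2, -0.1], [0.1, -0.6], [0.1, 0.8]]]
[5.426855e+02 3.027608e+02 5.220000e-02] [[[-1.3, -0.5], [1.1, -1.8], [1.0, -0.2], [-0.7, 1.5]]]
[5.461489e+02 3.116684e+02 4.510000e-02] [[[0.5, -0.3], [-0.5, 0.1]]]
[5.429299e+02 3.064026e+02 5.050000e-02] [[[-0.3, 0.0], [-0.0, 0.3]], [[-0.2, -0.3], [0.1, -0.8], [0.0, 0.6]]]
[5.431163e+02 3.047380e+02 5.200000e-02] [[[-0.1, 0.4], [0.2, 0.6]], [[-1.3, -0.9], [1.1, -2.2], [0.9, -0.7], [-0.7, 1.0]]]
caddy [5.429980e+02 3.067009e+02 5.070000e-02]
```

```bash
python3 - <<'E'
from h import *
plan([(542.5,308.7,150,0.0505,-1,1),(542.5,308.7,140,0.0505,-1,5)])
E
```

```text
([0.0009, -0.0002, 0.0125], -0.0, -1)
([0.0009, -0.0002, 0.025], -0.0, -1)
([0.0009, -0.0002, 0.025], -0.0, -1)
([0.0009, -0.0002, 0.025], -0.0, -1)
([0.0009, -0.0002, 0.025], -0.0, -1)
([0.0009, -0.0002, 0.025], -0.0, -1)
6
```

play_rows(
  series=[
    {"travel": [0.0009,-0.0003,0.0125],"twist": 0,"fingers": -1},
    {"travel": [0.0009,-0.0003,0.025],"twist": 0,"fingers": -1},
    {"travel": [0.0009,-0.0003,0.025],"twist": 0,"fingers": -1},
    {"travel": [0.0009,-0.0003,0.025],"twist": 0,"fingers": -1},
    {"travel": [0.0009,-0.0003,0.025],"twist": 0,"fingers": -1},
    {"travel": [0.0009,-0.0003,0.025],"twist": 0,"fingers": -1},
  ],
)

```text
time: 19.85
eef_pos: [542.8, 308.9, 140.4]
eef_rot: [[-0.051, 0.999, 0.001], [0.999, 0.051, 0.0], [0.0, 0.001, -1.0]]
wrist_force: [-0.6, 0.8, -5.9]
grip_width: 0.119
```

```bash
python3 - <<'E'
from h import *
chk(); snap('side','side10'); im=cv2.imread('pics/side10.png'); cv2.imwrite('pics/side10c.png',cv2.resize(im[50:180,175:325],None,fx=5,fy=5,interpolation=cv2.INTER_CUBIC))
snap('top','top10');im=cv2.imread('pics/top10.png'); cv2.imwrite('pics/top10c.png',cv2.resize(im[125:275,95:215],None,fx=4,fy=4,interpolation=cv2.INTER_CUBIC)); chk()
E
```

```text
t 19.85 pos [542.8 308.9 140.4] d [0.2 0.2 0.3] dyaw 0.0001 F [-0.6  0.8 -5.9] grip 0.119
t 19.95 pos [542.7 308.9 140.4] d [0.2 0.2 0.4] dyaw 0.0001 F [ 0.4 -0.2 -5.3] grip 0.119
```

View pics/side10c.png

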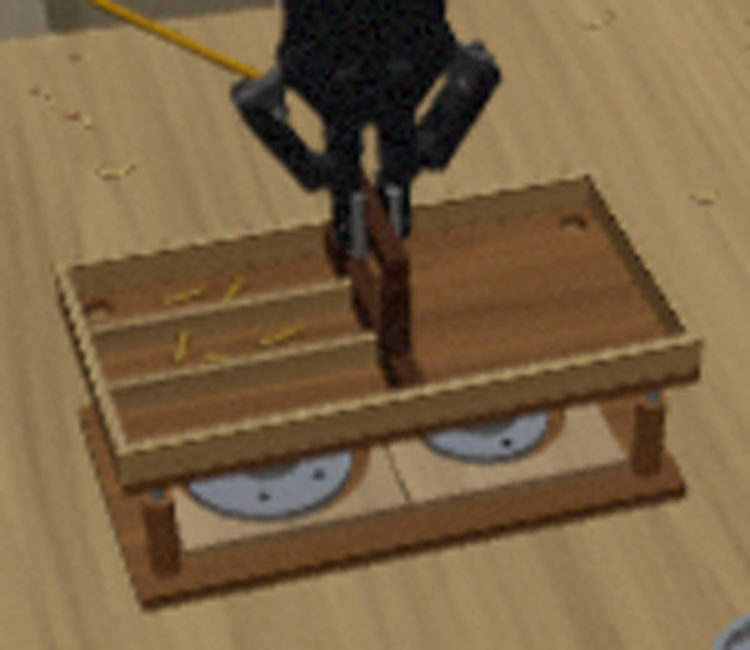

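View pics/top10c.png

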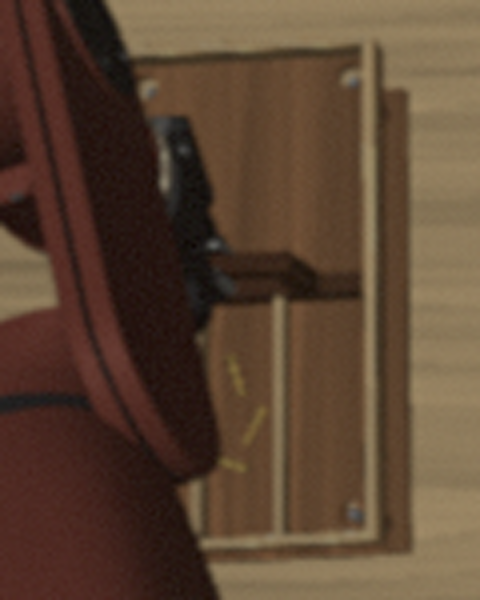

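```bash
python3 - <<'E'
from h import *
T=cv2.imread('pics/top10.png'); S=cv2.imread('pics/side10.png')
cr=[(T,132,147),(T,183,144),(T,184,253),(S,194,111),(S,289,94)]
cv2.imwrite('pics/z10.png',np.hstack([cv2.resize(i[v-9:v+9,u-9:u+9],(150,150),interpolation=cv2.INTER_CUBIC) for i,u,v in cr]))
d=load('top10');x,y,w=542.85,307.5,.0505;c,s=np.cos(w),np.sin(w)
for o in[(132,62),(132,-62),(-132,-62)]:
    W=[x+c*o[0]-s*o[1],y+s*o[0]+c*o[1]]
    print((proj(d,[W+[78],W+[89]])).round(1).tolist())
d=load('side10')
for o in[(-132,62),(132,62)]:
    W=[x+c*o[0]-s*o[1],y+s*o[0]+c*o[1]]
    print((proj(d,[W+[78],W+[89]])).round(1).tolist())
E
```

```text
[[132.9, 147.5], [131.3, 146.0]]
[[183.8, 144.9], [182.7, 143.3]]
[[184.4, 253.4], [183.2, 252.9]]
[[194.8, 114.7], [194.4, 111.2]]
[[289.3, 97.6], [289.5, 94.2]]
```

View pics/z10.png

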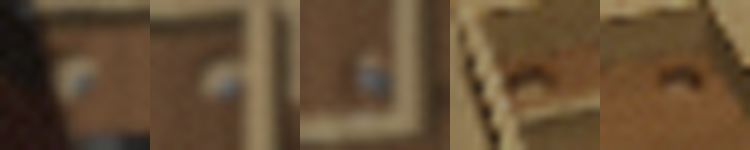

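The pins show inside the holes with the expected parallax, so I'll lower slowly.

```bash
python3 - <<'E'
from h import *
plan([(542.5,308.7,z,0.0505,-1,1) for z in(137,134,131,128,126,124,123,123)])
E
```

```text
([-0.0, -0.0, 0.0038], -0.0, -1)
([-0.0, -0.0, 0.0075], -0.0, -1)
([-0.0, -0.0, 0.0113], -0.0, -1)
([-0.0, -0.0, 0.015], -0.0, -1)
([-0.0, -0.0, 0.0175], -0.0, -1)
([-0.0, -0.0, 0.02], -0.0, -1)
([-0.0, -0.0, 0.0213], -0.0, -1)
([-0.0, -0.0, 0.0213], -0.0, -1)
8
```

play_rows(
  series=[
    {"travel": [0,0,0.0037],"twist": 0,"fingers": -1},
    {"travel": [0,0,0.0075],"twist": 0,"fingers": -1},
    {"travel": [0,0,0.0112],"twist": 0,"fingers": -1},
    {"travel": [0,0,0.015],"twist": 0,"fingers": -1},
    {"travel": [0,0,0.0175],"twist": 0,"fingers": -1},
    {"travel": [0,0,0.02],"twist": 0,"fingers": -1},
    {"travel": [0,0,0.0212],"twist": 0,"fingers": -1},
    {"travel": [0,0,0.0212],"twist": 0,"fingers": -1},
  ],
)

```text
time: 20.75
eef_pos: [542.4, 308.7, 122.8]
eef_rot: [[-0.05, 0.999, -0.0], [0.999, 0.05, -0.0], [-0.0, -0.0, -1.0]]
wrist_force: [-0.3, -0.6, -5.7]
grip_width: 0.12
```

```bash
python3 - <<'E'
from h import *
chk(); snap('side','side11'); im=cv2.imread('pics/side11.png'); cv2.imwrite('pics/side11c.png',cv2.resize(im[50:180,175:325],None,fx=5,fy=5,interpolation=cv2.INTER_CUBIC))
E
```

```text
t 20.75 pos [542.4 308.7 122.8] d [-0.2 -0.1 -0.2] dyaw -0.0 F [-0.3 -0.6 -5.7] grip 0.12
```

View pics/side11c.png

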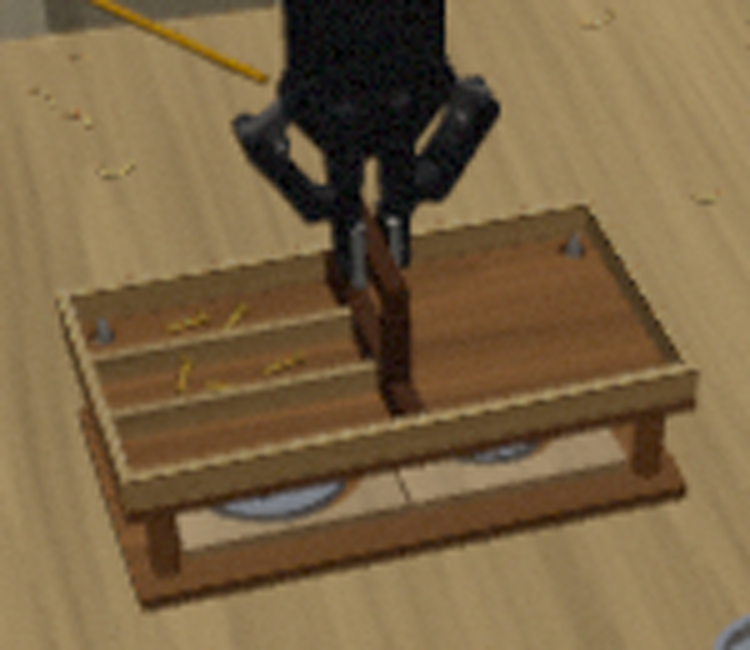

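Pins are coming through at crop (103,330) and (574,245) with no side load. I'll seat it.

```bash
python3 - <<'E'
from h import *
plan([(542.5,308.7,z,0.0505,-1,1) for z in(121.5,120,118.5,117,117,117)])
E
```

```text
([-0.0, -0.0, 0.0019], -0.0, -1)
([-0.0, -0.0, 0.0037], -0.0, -1)
([-0.0, -0.0, 0.0056], -0.0, -1)
([-0.0, -0.0, 0.0075], -0.0, -1)
([-0.0, -0.0, 0.0075], -0.0, -1)
([-0.0, -0.0, 0.0075], -0.0, -1)
6
```

play_rows(
  series=[
    {"travel": [0,0,0.0019],"twist": 0,"fingers": -1},
    {"travel": [0,0,0.0038],"twist": 0,"fingers": -1},
    {"travel": [0,0,0.0056],"twist": 0,"fingers": -1},
    {"travel": [0,0,0.0075],"twist": 0,"fingers": -1},
    {"travel": [0,0,0.0075],"twist": 0,"fingers": -1},
    {"travel": [0,0,0.0075],"twist": 0,"fingers": -1},
  ],
)

```text
time: 21.4
eef_pos: [542.6, 308.8, 119.2]
eef_rot: [[-0.051, 0.999, 0.001], [0.999, 0.051, 0.0], [0.0, 0.001, -1.0]]
wrist_force: [-6.3, -2.8, 7.2]
grip_width: 0.121
```

```bash
python3 - <<'E'
from h import *
chk()
E
```

```text
t 21.4 pos [542.6 308.8 119.2] d [0.1 0.1 2.2] dyaw 0.0002 F [-6.3 -2.8  7.2] grip 0.121
```

```bash
python3 - <<'E'
from h import *
plan([(542.5,308.7,118.8,0.0505,-.5,1),(542.5,308.7,118.8,0.0505,.3,3),(542.5,308.7,220,0.0505,.3,4)])
E
```

```text
([-0.0, -0.0, -0.0023], -0.0, -0.5)
([-0.0, -0.0, -0.0023], -0.0, 0.3)
([-0.0, -0.0, -0.0023], -0.0, 0.3)
([-0.0, -0.0, -0.0023], -0.0, 0.3)
([-0.0, -0.0, -0.1288], -0.0, 0.3)
([-0.0, -0.0, -0.1288], -0.0, 0.3)
([-0.0, -0.0, -0.1288], -0.0, 0.3)
([-0.0, -0.0, -0.1288], -0.0, 0.3)
8
```

play_rows(
  series=[
    {"travel": [0,0,-0.0022],"twist": 0,"fingers": -0.5},
    {"travel": [0,0,-0.0022],"twist": 0,"fingers": 0.3},
    {"travel": [0,0,-0.0022],"twist": 0,"fingers": 0.3},
    {"travel": [0,0,-0.0022],"twist": 0,"fingers": 0.3},
    {"travel": [0,0,-0.1272],"twist": 0,"fingers": 0.3},
    {"travel": [0,0,-0.1272],"twist": 0,"fingers": 0.3},
    {"travel": [0,0,-0.1272],"twist": 0,"fingers": 0.3},
    {"travel": [0,0,-0.1272],"twist": 0,"fingers": 0.3},
  ],
)

```text
time: 22.2
eef_pos: [543.7, 309.2, 221.1]
eef_rot: [[-0.05, 0.999, 0.004], [0.999, 0.05, 0.002], [0.002, 0.004, -1.0]]
wrist_force: [0.0, 0.6, -0.7]
grip_width: 0.651
```

```bash
python3 - <<'E'
from h import *
chk(); snap('side','side12'); im=cv2.imread('pics/side12.png'); cv2.imwrite('pics/side12c.png',cv2.resize(im[50:180,175:325],None,fx=5,fy=5,interpolation=cv2.INTER_CUBIC))
plan([(450,120,170,0.7,1,8)])
E
```

```text
t 22.2 pos [543.7 309.2 221.1] d [1.2 0.5 1. ] dyaw -0.0 F [ 0.   0.6 -0.7] grip 0.651
([-0.2298, -0.1274, 0.0625], -0.4135, 1)
([-0.2298, -0.1274, 0.0625], -0.4135, 1)
([-0.2298, -0.1274, 0.0625], -0.4135, 1)
([-0.2298, -0.1274, 0.0625], -0.4135, 1)
([-0.2298, -0.1274, 0.0625], -0.4135, 1)
([-0.2298, -0.1274, 0.0625], -0.4135, 1)
([-0.2298, -0.1274, 0.0625], -0.4135, 1)
([-0.2298, -0.1274, 0.0625], -0.4135, 1)
8
```

View pics/side12c.png

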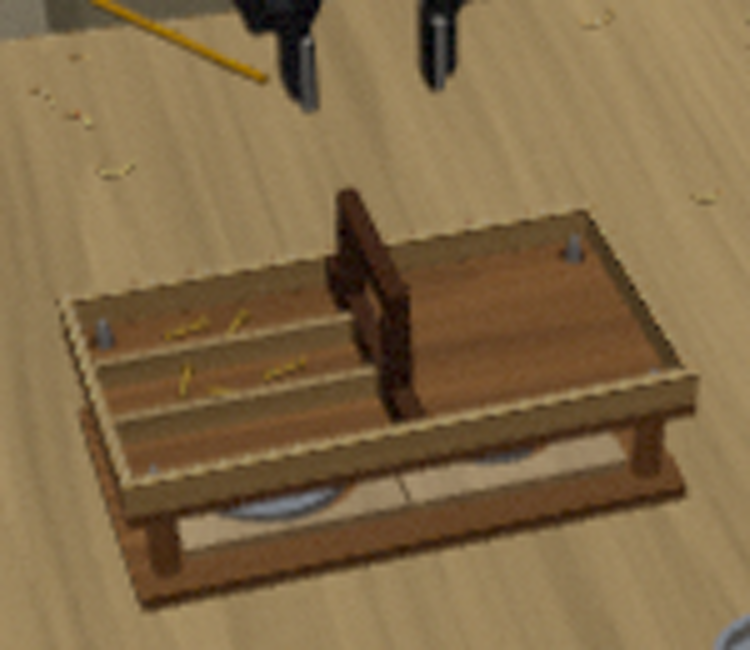

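The tray is down on its shoulders with all four pins through, the near two just visible at crop (150,468) and (653,373). Next is the small plate.

play_rows(
  series=[
    {"travel": [-0.2298,-0.1274,0.0625],"twist": -0.4135,"fingers": 1},
    {"travel": [-0.2298,-0.1274,0.0625],"twist": -0.4135,"fingers": 1},
    {"travel": [-0.2298,-0.1274,0.0625],"twist": -0.4135,"fingers": 1},
    {"travel": [-0.2298,-0.1274,0.0625],"twist": -0.4135,"fingers": 1},
    {"travel": [-0.2298,-0.1274,0.0625],"twist": -0.4135,"fingers": 1},
    {"travel": [-0.2298,-0.1274,0.0625],"twist": -0.4135,"fingers": 1},
    {"travel": [-0.2298,-0.1274,0.0625],"twist": -0.4135,"fingers": 1},
    {"travel": [-0.2298,-0.1274,0.0625],"twist": -0.4135,"fingers": 1},
  ],
)

```text
time: 23.05
eef_pos: [450.3, 120.7, 168.6]
eef_rot: [[-0.644, 0.765, -0.0], [0.765, 0.644, 0.0], [0.0, 0.0, -1.0]]
wrist_force: [0.3, 0.4, -0.1]
grip_width: 1.002
```

```bash
python3 - <<'E'
from h import *
chk(); plan([(431.8,84.4,110,1.6213,1,8)])
E
```

```text
t 23.05 pos [450.3 120.7 168.6] d [ 0.3  0.7 -1.5] dyaw -0.0004 F [ 0.3  0.4 -0.1] grip 1.002
([-0.0193, -0.0461, 0.075], -0.5865, 1)
([-0.0193, -0.0461, 0.075], -0.5865, 1)
([-0.0193, -0.0461, 0.075], -0.5865, 1)
([-0.0193, -0.0461, 0.075], -0.5865, 1)
([-0.0193, -0.0461, 0.075], -0.5865, 1)
([-0.0193, -0.0461, 0.075], -0.5865, 1)
([-0.0193, -0.0461, 0.075], -0.5865, 1)
([-0.0193, -0.0461, 0.075], -0.5865, 1)
8
```

play_rows(
  series=[
    {"travel": [-0.0193,-0.0461,0.075],"twist": -0.5865,"fingers": 1},
    {"travel": [-0.0193,-0.0461,0.075],"twist": -0.5865,"fingers": 1},
    {"travel": [-0.0193,-0.0461,0.075],"twist": -0.5865,"fingers": 1},
    {"travel": [-0.0193,-0.0461,0.075],"twist": -0.5865,"fingers": 1},
    {"travel": [-0.0193,-0.0461,0.075],"twist": -0.5865,"fingers": 1},
    {"travel": [-0.0193,-0.0461,0.075],"twist": -0.5865,"fingers": 1},
    {"travel": [-0.0193,-0.0461,0.075],"twist": -0.5865,"fingers": 1},
    {"travel": [-0.0193,-0.0461,0.075],"twist": -0.5865,"fingers": 1},
  ],
)

```text
time: 23.85
eef_pos: [432.1, 85.1, 108.8]
eef_rot: [[-0.999, -0.048, 0.0], [-0.048, 0.999, 0.0], [-0.0, 0.0, -1.0]]
wrist_force: [0.3, 0.3, 0.1]
grip_width: 0.997
```

```bash
python3 - <<'E'
from h import *
chk(); print(fitplate('side12',(227,206),28)); plan([(431.8,84.4,60,1.6213,1,2),(431.8,84.4,20,1.6213,1,2),(431.8,84.4,20,1.6213,-1,4)])
E
```

```text
t 23.85 pos [432.1  85.1 108.8] d [ 0.3  0.7 -1.2] dyaw -0.0022 F [0.3 0.3 0.1] grip 0.997
(array([431.93309505,  84.80369236]), 468.0, 547.0)
([-0.0, -0.0, 0.0625], -0.0, 1)
([-0.0, -0.0, 0.0625], -0.0, 1)
([-0.0, -0.0, 0.1125], -0.0, 1)
([-0.0, -0.0, 0.1125], -0.0, 1)
([-0.0, -0.0, 0.1125], -0.0, -1)
([-0.0, -0.0, 0.1125], -0.0, -1)
([-0.0, -0.0, 0.1125], -0.0, -1)
([-0.0, -0.0, 0.1125], -0.0, -1)
8
```

play_rows(
  series=[
    {"travel": [0,0,0.0625],"twist": 0,"fingers": 1},
    {"travel": [0,0,0.0625],"twist": 0,"fingers": 1},
    {"travel": [0,0,0.1125],"twist": 0,"fingers": 1},
    {"travel": [0,0,0.1125],"twist": 0,"fingers": 1},
    {"travel": [0,0,0.1125],"twist": 0,"fingers": -1},
    {"travel": [0,0,0.1125],"twist": 0,"fingers": -1},
    {"travel": [0,0,0.1125],"twist": 0,"fingers": -1},
    {"travel": [0,0,0.1125],"twist": 0,"fingers": -1},
  ],
  newtons=70,
)

```text
time: 24.65
eef_pos: [433.7, 84.5, 21.2]
eef_rot: [[-0.999, -0.05, 0.004], [-0.05, 0.999, -0.0], [-0.004, -0.0, -1.0]]
wrist_force: [-1.5, -0.1, 8.5]
grip_width: 0.441
```

```bash
python3 - <<'E'
from h import *
chk(); plan([(431.8,84.4,40,1.6213,-1,2),(431.8,84.4,220,1.6213,-1,6)])
E
```

```text
t 24.65 pos [433.7  84.5  21.2] d [1.9 0.  1.2] dyaw -0.0001 F [-1.5 -0.1  8.5] grip 0.441
([-0.0, -0.0, -0.025], -0.0, -1)
([-0.0, -0.0, -0.025], -0.0, -1)
([-0.0, -0.0, -0.25], -0.0, -1)
([-0.0, -0.0, -0.25], -0.0, -1)
([-0.0, -0.0, -0.25], -0.0, -1)
([-0.0, -0.0, -0.25], -0.0, -1)
([-0.0, -0.0, -0.25], -0.0, -1)
([-0.0, -0.0, -0.25], -0.0, -1)
8
```

play_rows(
  series=[
    {"travel": [0,0,-0.025],"twist": 0,"fingers": -1},
    {"travel": [0,0,-0.025],"twist": 0,"fingers": -1},
    {"travel": [0,0,-0.25],"twist": 0,"fingers": -1},
    {"travel": [0,0,-0.25],"twist": 0,"fingers": -1},
    {"travel": [0,0,-0.25],"twist": 0,"fingers": -1},
    {"travel": [0,0,-0.25],"twist": 0,"fingers": -1},
    {"travel": [0,0,-0.25],"twist": 0,"fingers": -1},
    {"travel": [0,0,-0.25],"twist": 0,"fingers": -1},
  ],
)

```text
time: 25.45
eef_pos: [431.7, 84.4, 218.5]
eef_rot: [[-0.999, -0.05, 0.001], [-0.05, 0.999, -0.0], [-0.001, -0.0, -1.0]]
wrist_force: [-0.7, -0.4, -4.1]
grip_width: 0.443
```

```bash
python3 - <<'E'
from h import *
chk(); plan([(619,311.6,220,1.6213,-1,8)])
E
```

```text
t 25.45 pos [431.7  84.4 218.5] d [-0.1 -0.  -1.6] dyaw -0.0001 F [-0.7 -0.4 -4.1] grip 0.443
([-0.2481, 0.2718, 0.0], -0.0, -1)
([-0.2481, 0.2718, 0.0], -0.0, -1)
([-0.2481, 0.2718, 0.0], -0.0, -1)
([-0.2481, 0.2718, 0.0], -0.0, -1)
([-0.2481, 0.2718, 0.0], -0.0, -1)
([-0.2481, 0.2718, 0.0], -0.0, -1)
([-0.2481, 0.2718, 0.0], -0.0, -1)
([-0.2481, 0.2718, 0.0], -0.0, -1)
8
```

play_rows(
  series=[
    {"travel": [-0.2481,0.2718,0],"twist": 0,"fingers": -1},
    {"travel": [-0.2481,0.2718,0],"twist": 0,"fingers": -1},
    {"travel": [-0.2481,0.2718,0],"twist": 0,"fingers": -1},
    {"travel": [-0.2481,0.2718,0],"twist": 0,"fingers": -1},
    {"travel": [-0.2481,0.2718,0],"twist": 0,"fingers": -1},
    {"travel": [-0.2481,0.2718,0],"twist": 0,"fingers": -1},
    {"travel": [-0.2481,0.2718,0],"twist": 0,"fingers": -1},
    {"travel": [-0.2481,0.2718,0],"twist": 0,"fingers": -1},
  ],
)

```text
time: 26.25
eef_pos: [617.2, 311.6, 213.0]
eef_rot: [[-0.999, -0.052, -0.008], [-0.052, 0.999, -0.003], [0.008, -0.003, -1.0]]
wrist_force: [-0.1, -0.1, -3.1]
grip_width: 0.441
```

```bash
python3 - <<'E'
from h import *
chk(); plan([(619,311.6,190,1.6213,-1,1),(619,311.6,150,1.6213,-1,1),(619,311.6,120,1.6213,-1,5)])
E
```

```text
t 26.25 pos [617.2 311.6 213. ] d [-1.8  0.  -7. ] dyaw 0.0012 F [-0.1 -0.1 -3.1] grip 0.441
([0.0, 0.0, 0.0375], -0.0, -1)
([0.0, 0.0, 0.0875], -0.0, -1)
([0.0, 0.0, 0.125], -0.0, -1)
([0.0, 0.0, 0.125], -0.0, -1)
([0.0, 0.0, 0.125], -0.0, -1)
([0.0, 0.0, 0.125], -0.0, -1)
([0.0, 0.0, 0.125], -0.0, -1)
7
```

play_rows(
  series=[
    {"travel": [0,0,0.0375],"twist": 0,"fingers": -1},
    {"travel": [0,0,0.0875],"twist": 0,"fingers": -1},
    {"travel": [0,0,0.125],"twist": 0,"fingers": -1},
    {"travel": [0,0,0.125],"twist": 0,"fingers": -1},
    {"travel": [0,0,0.125],"twist": 0,"fingers": -1},
    {"travel": [0,0,0.125],"twist": 0,"fingers": -1},
    {"travel": [0,0,0.125],"twist": 0,"fingers": -1},
  ],
)

```text
time: 26.95
eef_pos: [620.6, 312.0, 121.9]
eef_rot: [[-0.999, -0.05, 0.004], [-0.05, 0.999, 0.002], [-0.005, 0.001, -1.0]]
wrist_force: [0.5, 0.1, -3.0]
grip_width: 0.447
```

```bash
python3 - <<'E'
from h import *
chk(); snap('side','side13'); im=cv2.imread('pics/side13.png'); cv2.imwrite('pics/side13c.png',cv2.resize(im[50:180,175:325],None,fx=5,fy=5,interpolation=cv2.INTER_CUBIC))
E
```

```text
t 26.95 pos [620.6 312.  121.9] d [1.5 0.4 1.9] dyaw -0.0003 F [ 0.5  0.1 -3. ] grip 0.447
```

View pics/side13c.png

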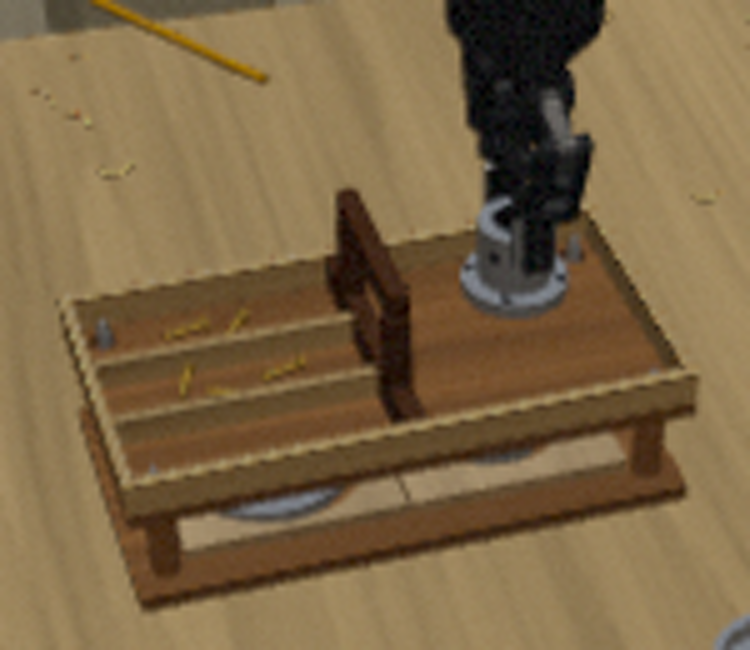

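The small plate hangs over the middle of the open bay at crop (515,285).

```bash
python3 - <<'E'
from h import *
plan([(619,311.6,z,1.6213,-1,1) for z in(108,98,94,91,89,87.5,86.5,86.5)])
E
```

```text
([0.0, 0.0, 0.015], -0.0, -1)
([0.0, 0.0, 0.0275], -0.0, -1)
([0.0, 0.0, 0.0325], -0.0, -1)
([0.0, 0.0, 0.0363], -0.0, -1)
([0.0, 0.0, 0.0388], -0.0, -1)
([0.0, 0.0, 0.0407], -0.0, -1)
([0.0, 0.0, 0.0419], -0.0, -1)
([0.0, 0.0, 0.0419], -0.0, -1)
8
```

play_rows(
  series=[
    {"travel": [0,0,0.015],"twist": 0,"fingers": -1},
    {"travel": [0,0,0.0275],"twist": 0,"fingers": -1},
    {"travel": [0,0,0.0325],"twist": 0,"fingers": -1},
    {"travel": [0,0,0.0363],"twist": 0,"fingers": -1},
    {"travel": [0,0,0.0387],"twist": 0,"fingers": -1},
    {"travel": [0,0,0.0406],"twist": 0,"fingers": -1},
    {"travel": [0,0,0.0419],"twist": 0,"fingers": -1},
    {"travel": [0,0,0.0419],"twist": 0,"fingers": -1},
  ],
)

```text
time: 27.8
eef_pos: [619.2, 311.8, 89.1]
eef_rot: [[-0.999, -0.051, 0.001], [-0.051, 0.999, 0.0], [-0.001, 0.0, -1.0]]
wrist_force: [-10.6, -3.8, 17.0]
grip_width: 0.445
```

```bash
python3 - <<'E'
from h import *
chk()
E
```

```text
t 27.8 pos [619.2 311.8  89.1] d [0.2 0.2 2.6] dyaw 0.0003 F [-10.6  -3.8  17. ] grip 0.445
```

```bash
python3 - <<'E'
from h import *
plan([(619,311.6,88.5,1.6213,.8,1),(619,311.6,91,1.6213,.8,3),(619,311.6,200,1.6213,.8,4)])
E
```

```text
([0.0, 0.0, -0.0025], -0.0, 0.8)
([0.0, 0.0, -0.0056], -0.0, 0.8)
([0.0, 0.0, -0.0056], -0.0, 0.8)
([0.0, 0.0, -0.0056], -0.0, 0.8)
([0.0, 0.0, -0.1419], -0.0, 0.8)
([0.0, 0.0, -0.1419], -0.0, 0.8)
([0.0, 0.0, -0.1419], -0.0, 0.8)
([0.0, 0.0, -0.1419], -0.0, 0.8)
8
```

play_rows(
  series=[
    {"travel": [0,0,-0.0025],"twist": 0,"fingers": 0.8},
    {"travel": [0,0,-0.0056],"twist": 0,"fingers": 0.8},
    {"travel": [0,0,-0.0056],"twist": 0,"fingers": 0.8},
    {"travel": [0,0,-0.0056],"twist": 0,"fingers": 0.8},
    {"travel": [0,0,-0.1419],"twist": 0,"fingers": 0.8},
    {"travel": [0,0,-0.1419],"twist": 0,"fingers": 0.8},
    {"travel": [0,0,-0.1419],"twist": 0,"fingers": 0.8},
    {"travel": [0,0,-0.1419],"twist": 0,"fingers": 0.8},
  ],
)

```text
time: 28.6
eef_pos: [620.8, 312.3, 202.4]
eef_rot: [[-0.999, -0.05, 0.006], [-0.05, 0.999, 0.002], [-0.006, 0.002, -1.0]]
wrist_force: [-0.5, -0.3, -0.4]
grip_width: 0.899
```

```bash
python3 - <<'E'
from h import *
chk(); plan([(470,0,230,1.6213,.8,8)])
E
```

```text
t 28.6 pos [620.8 312.3 202.4] d [1.8 0.7 2.3] dyaw -0.0 F [-0.5 -0.3 -0.4] grip 0.899
([0.2057, -0.3796, -0.0375], -0.0, 0.8)
([0.2057, -0.3796, -0.0375], -0.0, 0.8)
([0.2057, -0.3796, -0.0375], -0.0, 0.8)
([0.2057, -0.3796, -0.0375], -0.0, 0.8)
([0.2057, -0.3796, -0.0375], -0.0, 0.8)
([0.2057, -0.3796, -0.0375], -0.0, 0.8)
([0.2057, -0.3796, -0.0375], -0.0, 0.8)
([0.2057, -0.3796, -0.0375], -0.0, 0.8)
8
```

play_rows(
  series=[
    {"travel": [0.2057,-0.3796,-0.0375],"twist": 0,"fingers": 0.8},
    {"travel": [0.2057,-0.3796,-0.0375],"twist": 0,"fingers": 0.8},
    {"travel": [0.2057,-0.3796,-0.0375],"twist": 0,"fingers": 0.8},
    {"travel": [0.2057,-0.3796,-0.0375],"twist": 0,"fingers": 0.8},
    {"travel": [0.2057,-0.3796,-0.0375],"twist": 0,"fingers": 0.8},
    {"travel": [0.2057,-0.3796,-0.0375],"twist": 0,"fingers": 0.8},
    {"travel": [0.2057,-0.3796,-0.0375],"twist": 0,"fingers": 0.8},
    {"travel": [0.2057,-0.3796,-0.0375],"twist": 0,"fingers": 0.8},
  ],
)

```text
time: 29.4
eef_pos: [467.2, -4.0, 226.8]
eef_rot: [[-0.999, -0.045, -0.004], [-0.045, 0.999, -0.001], [0.004, -0.001, -1.0]]
wrist_force: [0.5, 1.0, 0.2]
grip_width: 0.902
```

play_rows(
  series=[
    {"travel": [0,0,0],"twist": 0,"fingers": 0.8},
    {"travel": [0,0,0],"twist": 0,"fingers": 0.8},
    {"travel": [0,0,0],"twist": 0,"fingers": 0.8},
  ],
)

```text
time: 29.7
eef_pos: [469.9, 1.1, 227.8]
eef_rot: [[-0.999, -0.052, -0.002], [-0.052, 0.999, 0.001], [0.002, 0.001, -1.0]]
wrist_force: [-0.6, 0.1, -0.3]
grip_width: 0.904
```

```bash
python3 - <<'E'
from h import *
chk(); snap('side','side14'); snap('top','top14')
im=cv2.imread('pics/side14.png'); cv2.imwrite('pics/side14c.png',cv2.resize(im[50:180,175:325],None,fx=5,fy=5,interpolation=cv2.INTER_CUBIC))
im=cv2.imread('pics/top14.png'); cv2.imwrite('pics/top14c.png',cv2.resize(im[125:275,95:215],None,fx=4,fy=4,interpolation=cv2.INTER_CUBIC))
E
```

```text
t 29.7 pos [469.9   1.1 227.8] d [-0.1  1.1 -2.2] dyaw 0.0017 F [-0.6  0.1 -0.3] grip 0.904
```

View pics/side14c.png

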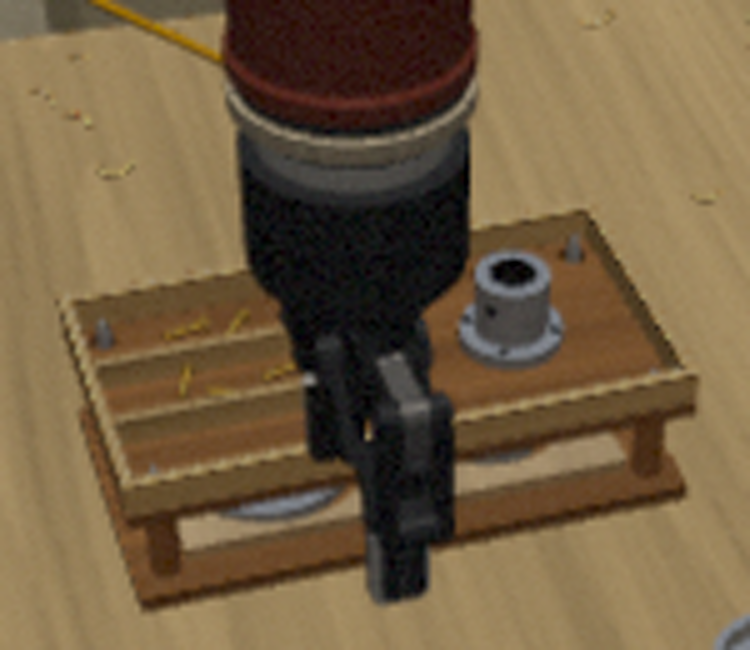

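View pics/top14c.png

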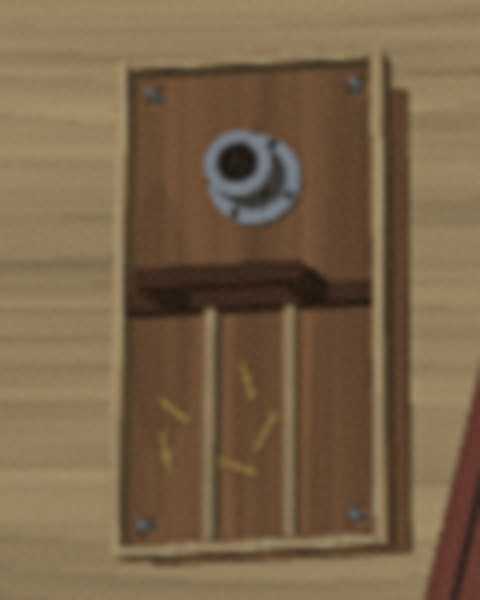

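View pics/side14.png

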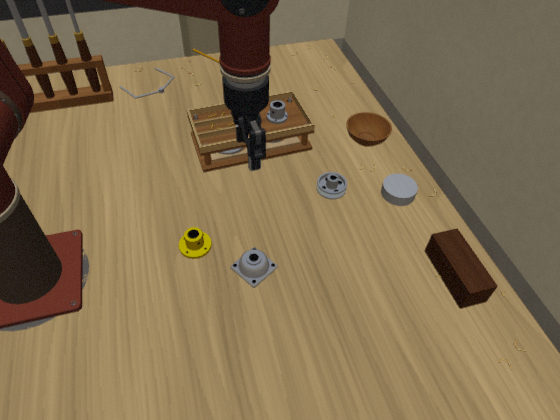

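The top view shows all four pins through the tray holes, at crop (153,94), (355,84), (146,524) and (357,514). The small plate lies flat in the bay at (255,178). The pulley, flange and yellow part have not moved. I'm handing the job in.

```bash
python3 - <<'E'
from h import *
print(arm.finish_job())
E
```

```text
the job is handed in; nothing more can be done
None
```

All three faceplates are put away and the job is handed in, at about 30 s on the robot's clock. I placed them in the order asked: large plate and middle plate in their nests, then the tray over the posts, then the small plate in the tray's open bay.

- **Bottom tier:** the side camera showed the large and middle plates lying flat in their nests before the tray went on. Afterwards the tray hides most of them.
- **Tray:** it seated at the expected height (TCP 119.2 mm when it touched down). The last top picture shows all four pins through its holes.
- **Small plate:** it lies flat in the middle of the open bay, and the gripper is well clear of everything.
- **Look-alikes:** the pulley, the square flange and the yellow part are where they were.
- **Forces and disagreements:** the wrist force I read after each move stayed under about 25 N. No final check failed. The two cameras disagreed by up to about 4 mm on the tray's first position, so I measured it again over the posts before lowering.

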